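Fetch the kitchen timer from behind the condiments

TASK

Clear the pepper mill, the salt shaker and the spice jar off the wooden condiment board and stand all three upright on the metal side tray, leaving the kitchen timer where it is until all three stand there. Then take the timer and set it upright in the middle of the round cork mat, and after that put the mill, the shaker and the jar back upright, each in the middle of the very seat of the board on which it stood at the start. Do not tip any of them over, and leave the drinking glass behind the board alone.

Things in the scene. Friction and masses are not known exactly. Their poses are not given: they have to be found in the camera images.
- mill_mid (a point): Centre of the turned wooden pepper mill on the board, half-way up: 145 mm tall, 58 mm across at its widest, waisted, z up; its round head (50 mm across, 105 to 134 mm above its foot, small knob above) is fixed and may be gripped. The tallest thing on the board: easiest moved first and put back last. A like mill at the wall is part of the room.
- shaker_mid (a point): Centre of the round glass salt shaker with a domed metal top, half-way up: 90 mm tall, 44 mm across the body up to about 60 mm above its foot, narrowing to 34 mm at the top; z up. Stands on the board.
- jar_mid (a point): Centre of the square glass spice jar with a tan filling and a grey round metal cap, half-way up: 46 x 46 mm, 96 mm tall with its cap (cap 40 mm across, the top 16 mm); z up, its flat sides face its x and y axes, which lie nearly along the board's. The spice jar that stands on the board.
- timer_mid (a point): Centre of the white round kitchen timer, half-way up: 58 mm across, 42 mm tall, z up. It stands on the board's back seat, hemmed in by the other three to its left, right and front (66 mm between centres). It is one rigid piece. Other small round things along the wall are part of the room or bystanders.
- glass_mid (a point): Centre of the clear drinking glass, half-way up: 81 mm across, 92 mm tall. A loose bystander behind the board; it must not be shifted.
- board: Fixed wooden board, 150 (its x) x 210 mm (its y), top 12 mm above its origin; origin: centre of its underside, on the worktop; x points away from the robot, z up. Four dark inlaid round seats, flush, 62 mm across, at (x, y) mm: back (32, 0), left (32, 66), right (32, -66), front (-34, 0); mill, shaker and jar start on the last three in any order. Steel rail along the back at x = 68, top 38 mm up.
- tray: Fixed shallow rectangular metal tray (the side tray), 260 mm (its x) x 120 mm (its y), floor 12 mm above its origin, rim 18 mm above it; the origin is the centre of its underside, on the worktop; x runs along the tray, roughly away from the robot. Things parked there count with their centres within 118 mm of the middle along x and 48 mm along y.
- mat: Fixed round cork mat, 110 mm across, its top 14 mm above its origin, which is the centre of its underside, on the worktop. Target of the timer. Tray and mat lie on the two sides of the board and may change sides.

How it is judged:
By the outcome, as a careful person would: the job done as asked, in the order asked, and still so for the second after the job is handed in, with the robot touching nothing.
It also fails if it takes over 141 s, if anything falls off the work surface, if the arm or the gripper's body presses on something with over 40 N, if the wrist force passes 120 N, or if a joint passes its speed limit or range.

ROBOT

A 6-joint arm with a two-finger parallel gripper is mounted at the origin on a cart in front of the work surface, level with it; the furniture and walls round the work are solid. World frame = base frame: x ahead of the robot, y to its left, z up, the work surface at z = 0. Lengths are in m, angles in rad, forces in N, time in s.
With the tool pointing down it reaches from about 0.25 to 0.775 m from the base axis. Payload 8.9 kg.
Tool frame: the origin (TCP) lies where the fingers leave the gripper's body, on its centre line; the fingertips stand robot.nose_length ahead of it and the grasp point (between the pads) lies 54 mm ahead of it (robot.nose_length is the distance from the TCP to the fingertips, in m); z points along the fingers, y is the direction in which the jaws open and shut (so a half turn about z gives the same grasp; the last joint's range is limited). The gripper opens to 85 mm and grips with 20 to 120 N. Pads are 22 mm wide; open, the fingers measure 114 mm over their backs; the gripper's body (76 mm by 85 mm) begins 54 mm behind the grasp point. The pads swing forward as they close: fully open they stand 13 mm farther back than shut.
Start: joints at [-1.29, 0.291, -0.153, 1.127, 0, 1.431], TCP at [0.214, -0.479, 0.304] pointing down, gripper open.
Joint ranges: [-2.52, 2.52], [-0.91, 1.74], [-1.3, 1.37], [-1.96, 2.02], [-1.52, 1.47], [-3.14, 3.14]. Speed limits (rad/s): [2.22, 2.22, 2.79, 3.14, 3.14, 3.14].

INTERFACE

Orientations are given as a unit quaternion [x, y, z, w].
In Python, from workcell import sense, viewer, job, robot gives the robot as it stands. The module is installed in compiled form; this text tells all that it offers.
- The arm moves only by the shell command python3 -m handwheel 'ROWS' [OPENING]. ROWS is JSON, a list of rows, each a list of 6 numbers: the shift along the tool's x, y, z normalised to -1 to 1, where 1 is 1000 mm, then the turn, a rotation vector about the tool's x, y, z normalised to -1 to 1, where 1 is 180 degrees. In form: [[dx, dy, dz, wx, wy, wz], ...]. A call has 1 to 12 rows; each row shifts and turns the commanded pose from where the row before left it, along the tool's axes as they then stand; what a row does not reach is not made up. A row lasts 1/12 s, in which the tool goes at most 41.7 mm and 7.16 degrees, less where a joint would pass 70% of its speed; a pose out of reach is approached as far as the arm can. A call with a number of a shift or a turn outside -1 to 1 is refused whole. A call with a gripper value outside its range is refused whole. OPENING is the gripper command: -1 is fully open, 1 is shut, values between are in proportion, set as the call begins (- or left out, the last holds). The fingers move at their own pace and stop on an object; the grip force is fixed at half the most. Time passes only in rows, so rows that do not move let the fingers close. It gives the time, the measured TCP pose, the force and the opening at its end, in the units of the state.
- sense(): the state, without advancing time (a new reading comes with each control period).
- viewer.capture(name): name is "scene" or "top" or "wrist"; returns a dict with "color" (400x640x3 uint8, red, green, blue), "K" (3x3 intrinsics, pixels), "pose" (4x4, takes a point from camera to world coordinates); the wrist camera has in their place "tool_from_camera" (4x4, takes a point from camera to tool coordinates, whose origin is the TCP and whose axes are the flange's). Camera axes: x right, y up, looking along -z (the intrinsics and any distortion apply to the point x, -y, -z); pixel columns grow to the right and rows downward; lengths in m; the calibration is good to about 2 mm. A picture is of the moment at which its call begins: read the wrist's pose just before it. There is no depth.
- job.hand_in(): hands the job in, once; it reports no verdict.
The state is a dict: "clock": time; "joints": joint angles; "qd": joint speeds; "effort": joint torques, N m; "tool_pos": TCP position; "ee_rot": TCP orientation; "ft_force": force on the tool from outside, world axes, zero at the start; "torque": the same for the moment, N m; "grip_width": finger opening in m.
Only numpy, scipy, OpenCV 4.12 (cv2) and the standard library are available. Lean on these libraries where they do the work, as an engineer would, in place of code of your own. Each camera call takes 0.05 s, during which the arm holds its last target.

## Working session

There is one attempt and no reset: what is moved stays moved. The work goes in short steps, Python scripts to look and compute and a shell command to move; the robot and the scene stay as the last step left them, time stands still between calls to the robot, and variables do not carry over. Pictures are saved under pics/ and viewed, and the job is handed in when it is done.

```bash
mkdir -p pics; python3 - <<'E'
from workcell import sense, viewer, job, robot
import cv2
s=sense()
for k,v in s.items(): print(k,v)
print(robot.nose_length)
for n in ["scene","top","wrist"]:
    c=viewer.capture(n); cv2.imwrite(f"pics/{n}0.png",c["color"][:,:,::-1])
    print(n,[ (k,v) for k,v in c.items() if k!="color"])
E
```

```text
clock 0.0
joints [-1.29029577e+00  2.91268514e-01 -1.54162120e-01  1.12671142e+00
  1.52800506e-05  1.43153130e+00]
qd [-3.31903253e-04 -4.62924509e-04 -1.10404783e-03 -3.34197783e-05
  5.96950167e-04 -3.65694875e-04]
effort [-1.13053276e-03 -5.37141573e+01  3.31369758e+01  1.58421113e-02
 -2.54756787e-04 -1.47415648e-05]
tool_pos [ 0.21388343 -0.47905641  0.30332501]
ee_rot [ 9.78055122e-01  2.08345210e-01 -3.98557250e-05 -6.71726547e-04]
ft_force [-0.92939075 -0.56810295 -1.0664331 ]
torque [0.04087829 0.0575868  0.01427434]
grip_width 0.08534892382111314
0.0726
scene [('K', array([[424.88501299,   0.        , 320.93402144],
       [  0.        , 424.88501299, 199.63431112],
       [  0.        ,   0.        ,   1.        ]])), ('pose', array([[-0.63838468,  0.56928655, -0.51805195,  0.16229418],
       [-0.76949983, -0.45601453,  0.44712499,  0.50366658],
       [ 0.01830303,  0.68407863,  0.72917859,  0.74599291],
       [ 0.        ,  0.        ,  0.        ,  1.        ]]))]
top [('K', array([[439.80628694,   0.        , 317.81566611],
       [  0.        , 439.80628694, 201.89
[... 151 characters left out ...]
9, -0.0172892 , -0.01464376,  0.10446448],
       [-0.01758752,  0.18471262,  0.98263519,  1.13102646],
       [ 0.        ,  0.        ,  0.        ,  1.        ]]))]
wrist [('K', array([[300.26448228,   0.        , 318.31780367],
       [  0.        , 300.26448228, 197.60234575],
       [  0.        ,   0.        ,   1.        ]])), ('tool_from_camera', array([[-8.37723910e-05,  9.64451232e-01,  2.64260881e-01,
         6.70267693e-02],
       [ 9.99997953e-01,  6.15090309e-04, -1.92783882e-03,
         6.49980292e-04],
       [-2.02185084e-03,  2.64260179e-01, -9.64449309e-01,
        -6.93910334e-02],
       [ 0.00000000e+00,  0.00000000e+00,  0.00000000e+00,
         1.00000000e+00]]))]
```

View pics/scene0.png

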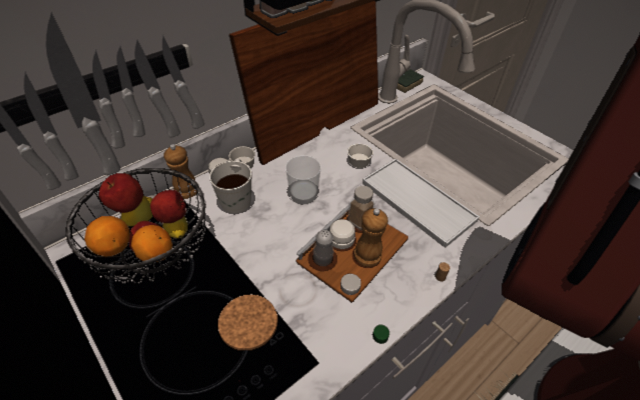

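View pics/top0.png

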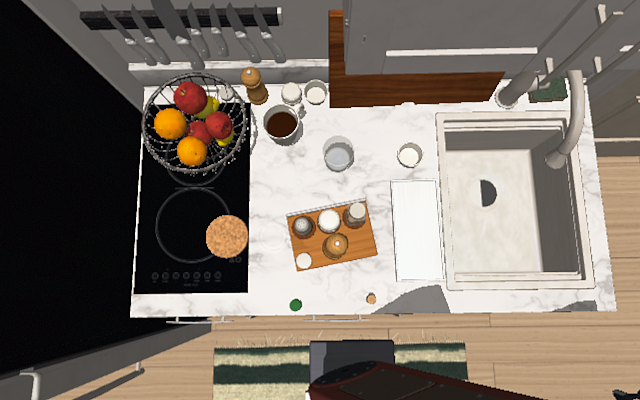

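View pics/wrist0.png

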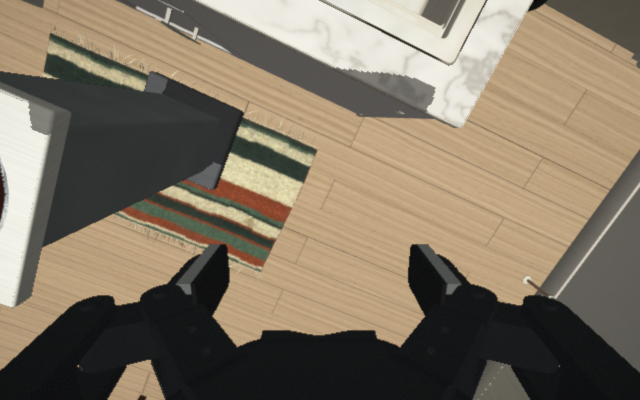

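The mill stands on the front seat, the shaker on the left and the jar on the right, with the timer at the back. The tray is to the right and the mat to the left. A small white disc lies on the board's front-left corner. I'll write helpers and zoom in.

```bash
cat > h.py <<'E'
import numpy as np, cv2
from scipy.spatial.transform import Rotation as R
from workcell import sense, viewer, job, robot
def cap(n):
    s=sense(); c=viewer.capture(n)
    if n=="wrist":
        T=np.eye(4); T[:3,:3]=R.from_quat(s["ee_rot"]).as_matrix(); T[:3,3]=s["tool_pos"]
        P=T@c["tool_from_camera"]
    else: P=c["pose"]
    return c["color"][:,:,::-1].copy(),c["K"],P
def ray(u,v,K,P,z):
    d=P[:3,:3]@np.array([(u-K[0,2])/K[0,0],-(v-K[1,2])/K[1,1],-1.0]); o=P[:3,3]
    return o+d*(z-o[2])/d[2]
def proj(p,K,P):
    q=P[:3,:3].T@(np.asarray(p,float)-P[:3,3])
    return np.array([K[0,2]+K[0,0]*q[0]/-q[2],K[1,2]+K[1,1]*(-q[1])/-q[2]])
def zoom(im,x0,y0,x1,y1,f,name):
    cv2.imwrite(name,cv2.resize(im[y0:y1,x0:x1],None,fx=f,fy=f,interpolation=cv2.INTER_CUBIC))
E
python3 - <<'E'
from h import *
im,K,P=cap("top"); zoom(im,195,180,455,310,3,"pics/topz.png"); np.savez("top0.npz",im=im,K=K,P=P)
im,K,P=cap("scene"); zoom(im,200,130,500,370,2.5,"pics/scz.png"); np.savez("sc0.npz",im=im,K=K,P=P)
E
```

```text
(no output)
```

View pics/topz.png

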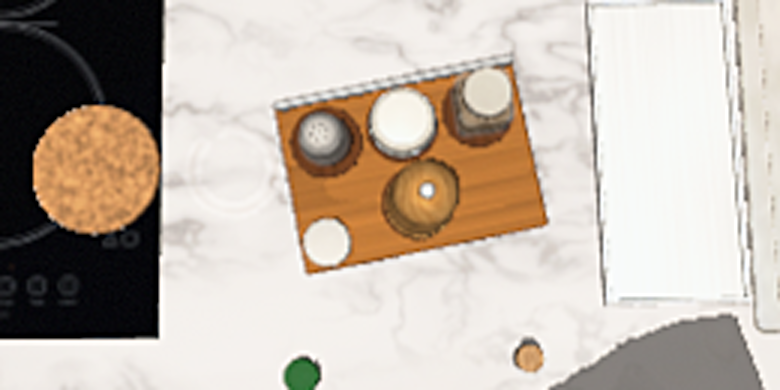

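View pics/scz.png

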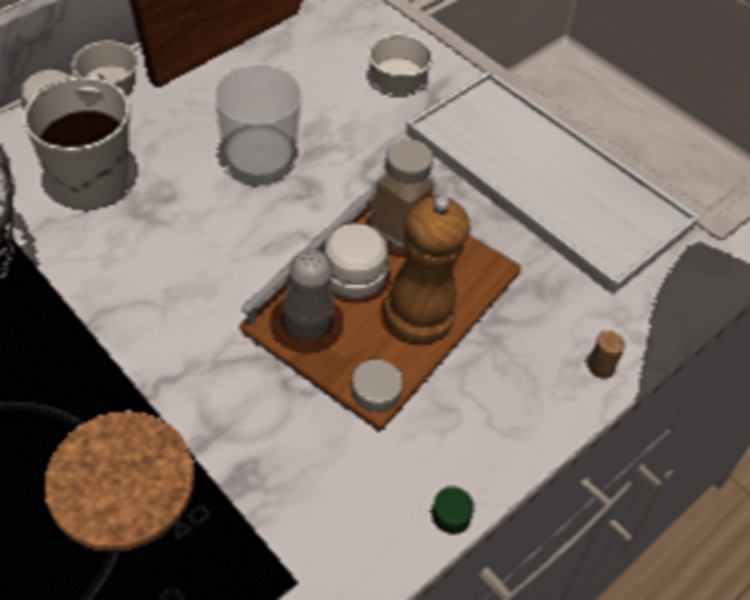

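```bash
python3 - <<'E'
from h import *
d=np.load("top0.npz");K,P=d["K"],d["P"]
f=lambda x,y,z: np.round(ray(195+(x+.5)/3-.5,180+(y+.5)/3-.5,K,P,z),4)
for n,x,y,z in [("FL",307,272,.012),("FR",548,223,.012),("BR",513,60,.03),("BL",275,104,.03),("mat",96,170,.014),("tray BL",588,4,.018),("trayBR",722,2,.018),("trayFL",607,305,.018),("trayFR",748,303,.018),
 ("shaker top",321,132,.102),("timer",402,118,.054),("jar",487,92,.108),("mill",427,190,.157),("disc",326,241,.02)]: print(n,f(x,y,z))
E
```

```text
FL [0.4424 0.1761 0.012 ]
FR [ 0.4802 -0.0273  0.012 ]
BR [ 0.6171 -0.001   0.03  ]
BL [0.5827 0.2012 0.03  ]
mat [0.531  0.3554 0.014 ]
tray BL [ 0.6675 -0.0685  0.018 ]
trayBR [ 0.6671 -0.1838  0.018 ]
trayFL [ 0.4115 -0.0727  0.018 ]
trayFR [ 0.4115 -0.189   0.018 ]
shaker top [0.5483 0.1587 0.102 ]
timer [0.5654 0.0943 0.054 ]
jar [0.5769 0.0277 0.108 ]
mill [0.4962 0.0778 0.157 ]
disc [0.4676 0.1595 0.02  ]
```

```bash
cat >> h.py <<'E'
def plan(xyz=None,yaw=None,step=0.038):
    """yaw in deg of tool x axis in world, tool pointing down. prints total and per-row values in tool axes"""
    s=sense(); Rt=R.from_quat(s["ee_rot"]); M=Rt.as_matrix(); y0=np.degrees(np.arctan2(M[1,0],M[0,0]))
    print("t %.2f pos %s yaw %.2f w %.4f F %s"%(s["clock"],np.round(s["tool_pos"],4),y0,s["grip_width"],np.round(s["ft_force"],1)),"tilt",np.round(np.degrees(M[:2,2]),2))
    if xyz is not None:
        d=M.T@(np.array(xyz)-s["tool_pos"]); n=max(1,int(np.ceil(np.linalg.norm(d)/step)))
        print("shift total",np.round(d,4),"rows",n,"each",np.round(d/n,5))
    if yaw is not None:
        D=R.from_euler("z",yaw,degrees=True).as_matrix()@np.diag([1,-1,-1.])
        r=(Rt.inv()*R.from_matrix(D)).as_rotvec()/np.pi; n=max(1,int(np.ceil(np.linalg.norm(r)/.036)))
        print("turn total",np.round(r,4),"rows",n,"each",np.round(r/n,5))
E
python3 -c "
from h import *
plan([.45,.09,.40],10.5)"
```

```text
t 0.25 pos [ 0.2139 -0.4793  0.3036] yaw 24.05 w 0.0855 F [-0.5  0.2 -0.3] tilt [-0.01  0.04]
shift total [ 0.4476 -0.4237 -0.0961] rows 17 each [ 0.02633 -0.02492 -0.00565]
turn total [-0.0002 -0.      0.0753] rows 3 each [-7.00e-05 -0.00e+00  2.51e-02]
```

```bash
python3 -m handwheel '[[0.0263,-0.0249,-0.0057,0,0,0],[0.0263,-0.0249,-0.0057,0,0,0],[0.0263,-0.0249,-0.0057,0,0,0],[0.0263,-0.0249,-0.0057,0,0,0],[0.0263,-0.0249,-0.0057,0,0,0],[0.0263,-0.0249,-0.0057,0,0,0],[0.0263,-0.0249,-0.0057,0,0,0],[0.0263,-0.0249,-0.0057,0,0,0],[0.0263,-0.0249,-0.0057,0,0,0],[0.0263,-0.0249,-0.0057,0,0,0],[0.0263,-0.0249,-0.0057,0,0,0],[0.0263,-0.0249,-0.0057,0,0,0]]' -1
python3 -m handwheel '[[0.0263,-0.0249,-0.0057,0,0,0],[0.0263,-0.0249,-0.0057,0,0,0],[0.0263,-0.0249,-0.0057,0,0,0],[0.0263,-0.0249,-0.0057,0,0,0],[0.0263,-0.0249,-0.0057,0,0,0],[0,0,0,0,0,0.0251],[0,0,0,0,0,0.0251],[0,0,0,0,0,0.0251],[0,0,0,0,0,0],[0,0,0,0,0,0]]' -1
python3 - <<'E'
from h import *
plan([.45,.09,.40],10.5)
im,K,P=cap("wrist"); cv2.imwrite("pics/w1.png",im); np.savez("w1.npz",im=im,K=K,P=P)
plan()
E
```

```text
clock: 1.25
tool_pos: [0.3806, -0.0762, 0.3728]
ee_rot: [0.978, 0.208, 0.0, 0.0]
ft_force: [1.5, -0.6, -0.7]
grip_width: 0.0854
clock: 2.08
tool_pos: [0.4497, 0.0894, 0.4007]
ee_rot: [0.996, 0.093, -0.0, -0.0]
ft_force: [-0.1, 0.0, -1.2]
grip_width: 0.0856
t 2.08 pos [0.4497 0.0894 0.4007] yaw 10.64 w 0.0856 F [-0.1  0.  -1.2] tilt [-0.01  0.  ]
shift total [ 0.0004 -0.0005  0.0007] rows 1 each [ 0.00043 -0.00053  0.00074]
turn total [-0.      0.0001  0.0008] rows 1 each [-1.0e-05  5.0e-05  7.9e-04]
t 2.13 pos [0.4497 0.0893 0.4008] yaw 10.65 w 0.0853 F [ 0.1  0.1 -0.3] tilt [-0.  0.]
```

View pics/w1.png

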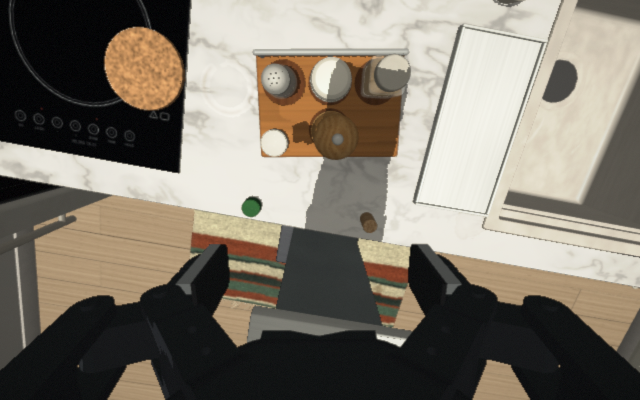

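```bash
python3 - <<'E'
from h import *
im=np.load("w1.npz")["im"]
zoom(im,235,35,425,170,4,"pics/w1z.png")
zoom(im,90,10,290,160,4,"pics/w1m.png")
E
```

```text
(no output)
```

View pics/w1z.png

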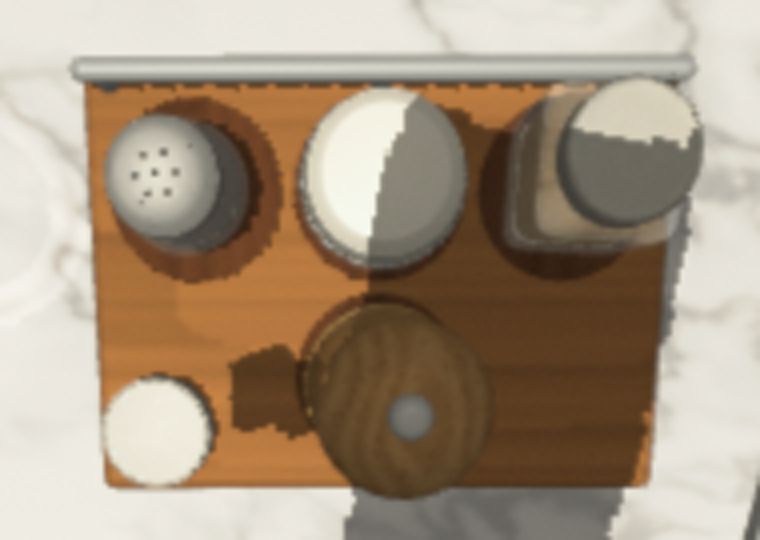

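View pics/w1m.png

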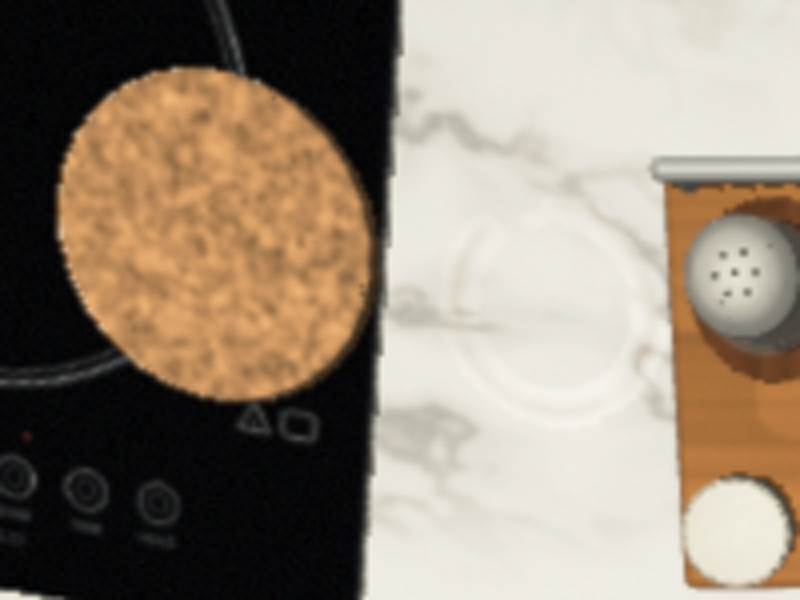

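```bash
python3 - <<'E'
from h import *
d=np.load("w1.npz");K,P=d["K"],d["P"]
z=lambda x,y:(235+(x+.5)/4-.5,35+(y+.5)/4-.5)
m=lambda x,y:(90+(x+.5)/4-.5,10+(y+.5)/4-.5)
for n,p,h in [("FL",z(106,486),.012),("FR",z(649,486),.012),("railL",z(72,69),.038),("railR",z(694,65),.038),("mill",z(411,416),.157),("shk",z(155,172),.102),("jarcap",z(631,152),.108),("timer",z(382,174),.054),("disc",z(157,431),.022),("mat",m(216,234),.014),("ring",m(550,320),0)]:
    print(n,np.round(ray(*p,K,P,h),4))
for n,p in [("trayBL",(460,25)),("trayBR",(548,42)),("trayFR",(487,213)),("trayFL",(416,202))]: print(n,np.round(ray(*p,K,P,.018),4))
# board fit
from scipy.optimize import least_squares
dt=np.load("top0.npz");Kt,Pt=dt["K"],dt["P"]; t=lambda x,y:(195+(x+.5)/3-.5,180+(y+.5)/3-.5)
obs=[((-.075,.105,.012),z(106,486),K,P),((-.075,-.105,.012),z(649,486),K,P),((-.075,.105,.012),t(307,271),Kt,Pt),((-.075,-.105,.012),t(548,223),Kt,Pt)]
def W(q,p):
    c,s=np.cos(q[2]),np.sin(q[2]); return np.array([q[0]+c*p[0]-s*p[1],q[1]+s*p[0]+c*p[1],p[2]])
for sel in (obs,obs[:2],obs[2:]):
    r=least_squares(lambda q:np.concatenate([proj(W(q,p),k,pp)-np.array(u) for p,u,k,pp in sel]),[.53,.09,.18])
    q=r.x;print("board",np.round(q[:2],4),np.degrees(q[2]),r.cost)
    for n,p in [("back",(.032,0,.012)),("left",(.032,.066,.012)),("right",(.032,-.066,.012)),("front",(-.034,0,.012))]: print(n,np.round(W(q,p),4))
# overlay
r=least_squares(lambda q:np.concatenate([proj(W(q,p),k,pp)-np.array(u) for p,u,k,pp in obs]),[.53,.09,.18]);q=r.x
def ov(im,K,P,f,x0,y0,x1,y1,name):
    im=cv2.resize(im[y0:y1,x0:x1],None,fx=f,fy=f,interpolation=cv2.INTER_CUBIC)
    def pl(pts,col):
        a=np.array([(proj(W(q,p),K,P)-[x0,y0]+.5)*f-.5 for p in pts]); cv2.polylines(im,[np.round(a*8).astype(int).reshape(-1,1,2)],True,col,1,cv2.LINE_AA,3)
    pl([(-.075,-.105,.012),(-.075,.105,.012),(.075,.105,.012),(.075,-.105,.012)],(255,0,0))
    a=np.linspace(0,2*np.pi,60)
    for c in [(.032,0),(.032,.066),(.032,-.066),(-.034,0)]: pl([(c[0]+.031*np.cos(b),c[1]+.031*np.sin(b),.012) for b in a],(0,255,0))
    pl([(.068,-.1,.038),(.068,.1,.038)],(0,0,255))
    for c,h,r_ in [((.032,0),.054,.029),((.032,.066),.102,.017),((.032,-.066),.108,.02),((-.034,0),.157,.005),((-.034,0),.131,.025)]: pl([(c[0]+r_*np.cos(b),c[1]+r_*np.sin(b),h) for b in a],(255,0,255))
    cv2.imwrite(name,im)
ov(d["im"],K,P,4,235,35,425,170,"pics/ov1.png"); ov(dt["im"],Kt,Pt,6,280,190,390,280,"pics/ov2.png")
np.save("board.npy",q)
E
```

```text
FL [0.4411 0.175  0.012 ]
FR [ 0.4793 -0.0284  0.012 ]
railL [0.5793 0.2003 0.038 ]
railR [ 0.6184 -0.0007  0.038 ]
mill [0.497  0.0772 0.157 ]
shk [0.5475 0.1588 0.102 ]
jarcap [0.5769 0.0274 0.108 ]
timer [0.5646 0.094  0.054 ]
disc [0.4663 0.1577 0.022 ]
mat [0.5337 0.3538 0.014 ]
ring [0.5272 0.2395 0.    ]
trayBL [ 0.667  -0.0659  0.018 ]
trayBR [ 0.6693 -0.1907  0.018 ]
trayFR [ 0.4187 -0.1899  0.018 ]
trayFL [ 0.4155 -0.0744  0.018 ]
board [0.5343 0.0873] 10.536227070060212 1.931409735273317
back [0.5657 0.0931 0.012 ]
left [0.5537 0.158  0.012 ]
right [0.5778 0.0282 0.012 ]
front [0.5009 0.081  0.012 ]
board [0.5338 0.0871] 10.614915083518213 1.0030332023852415
back [0.5653 0.093  0.012 ]
left [0.5531 0.1578 0.012 ]
right [0.5774 0.0281 0.012 ]
front [0.5004 0.0808 0.012 ]
board [0.5356 0.0878] 10.302320095213936 0.4208394576178067
back [0.567  0.0935 0.012 ]
left [0.5552 0.1584 0.012 ]
right [0.5788 0.0285 0.012 ]
front [0.5021 0.0817 0.012 ]
```

View pics/ov1.png

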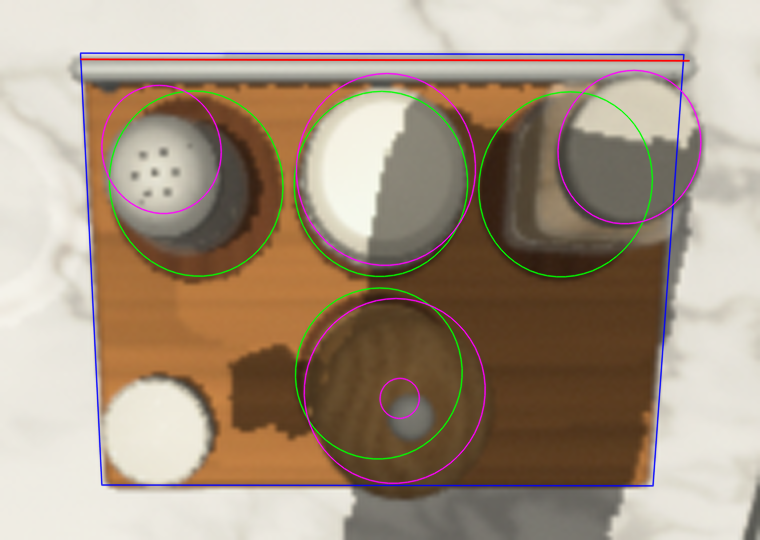

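View pics/ov2.png

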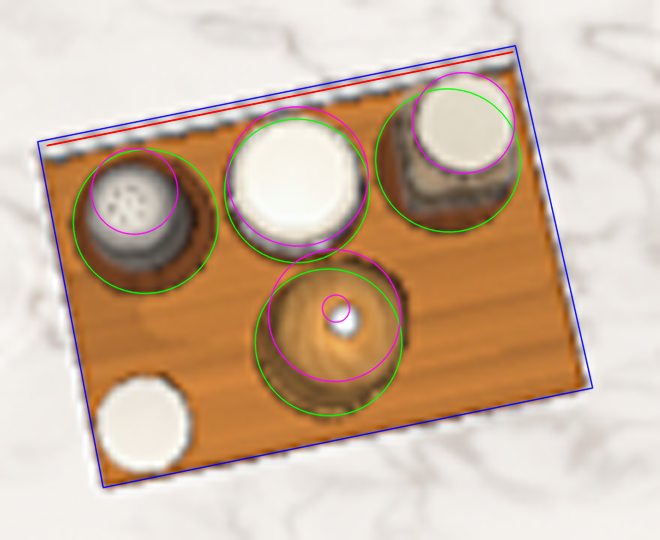

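```bash
python3 -c "
from h import *
print(np.round(sense()['joints'],3), sense()['clock'])
d=np.load('w1.npz');t=np.load('top0.npz')
print('glass',ray(338,165,t['K'],t['P'],0.0),ray(338,147,t['K'],t['P'],0.092))
"
```

```text
[ 0.036  0.126 -0.111  1.335  0.     2.992] 2.1333
glass [0.71787028 0.06626847 0.        ] [0.73828015 0.06833367 0.092     ]
```

```bash
python3 -c "
from h import *
plan([.4966,.0775,.30],10.6)"
```

```text
t 2.13 pos [0.4497 0.0893 0.4008] yaw 10.65 w 0.0853 F [ 0.1  0.1 -0.3] tilt [-0.  0.]
shift total [0.044  0.0203 0.1008] rows 3 each [0.01465 0.00675 0.03359]
turn total [-0.      0.      0.0003] rows 1 each [-1.0e-05  2.0e-05  2.6e-04]
```

```bash
python3 -m handwheel '[[0.0147,0.0068,0.0336,0,0,0],[0.0147,0.0068,0.0336,0,0,0],[0.0146,0.0067,0.0336,0,0,0],[0,0,0,0,0,0],[0,0,0,0,0,0]]' -1
python3 - <<'E'
from h import *
plan([.4966,.0775,.187],10.6)
im,K,P=cap("wrist"); cv2.imwrite("pics/w2.png",im); np.savez("w2.npz",im=im,K=K,P=P)
E
```

```text
clock: 2.55
tool_pos: [0.496, 0.077, 0.2986]
ee_rot: [0.996, 0.092, -0.002, -0.0]
ft_force: [0.4, 0.3, 0.1]
grip_width: 0.0853
t 2.55 pos [0.496  0.077  0.2986] yaw 10.55 w 0.0853 F [0.4 0.3 0.1] tilt [-0.22  0.  ]
shift total [ 0.0011 -0.0003  0.1116] rows 3 each [ 0.00036 -0.0001   0.0372 ]
turn total [-0.0002  0.0012 -0.0003] rows 1 each [-0.00023  0.00118 -0.0003 ]
```

View pics/w2.png

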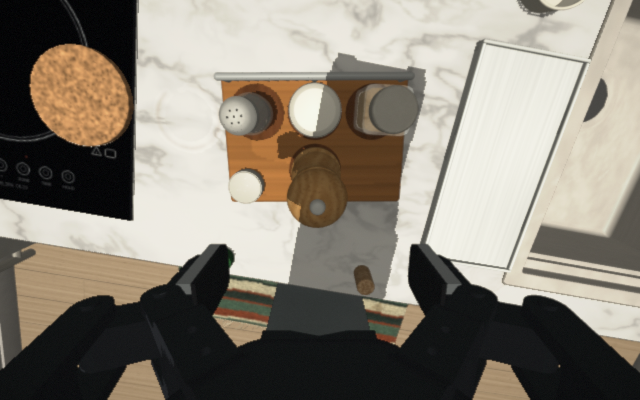

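```bash
python3 -c "
from h import *
d=np.load('w2.npz');K,P=d['K'],d['P']
print(ray(317,207,K,P,.157), ray(247,184,K,P,.02))
plan([.4966,.0775,.187],10.6)"
python3 -m handwheel '[[0.0002,0,0.03,0,0.0012,0],[0.0002,0,0.03,0,0,0],[0.0002,0,0.03,0,0,0],[0,0,0.0217,0,0,0],[0,0,0,0,0,0]]' -1
python3 -c "
from h import *
plan([.4966,.0775,.187],10.6)"
```

```text
[0.49775394 0.07741235 0.157     ] [0.46864172 0.15692851 0.02      ]
t 2.60 pos [0.4964 0.0772 0.3002] yaw 10.54 w 0.0854 F [-0.7  0.  -0.5] tilt [-0.06  0.  ]
shift total [ 0.0003 -0.0002  0.1132] rows 3 each [ 1.100e-04 -7.000e-05  3.773e-02]
turn total [-0.0001  0.0003 -0.0003] rows 1 each [-8.0e-05  3.3e-04 -3.2e-04]
clock: 3.02
tool_pos: [0.4959, 0.0777, 0.1866]
ee_rot: [0.996, 0.092, 0.0, -0.0]
ft_force: [-1.3, -0.6, -0.1]
grip_width: 0.0855
t 3.02 pos [0.4959 0.0777 0.1866] yaw 10.55 w 0.0855 F [-1.3 -0.6 -0.1] tilt [0.01 0.04]
shift total [ 0.0007  0.0003 -0.0004] rows 1 each [ 0.00065  0.0003  -0.0004 ]
turn total [-0.0002 -0.0001 -0.0003] rows 1 each [-0.00022 -0.0001  -0.00027]
```

Now I'll close on the mill's head.

```bash
python3 -m handwheel '[[0.001,0,0,0,0,0],[0,0,0,0,0,0],[0,0,0,0,0,0],[0,0,0,0,0,0],[0,0,0,0,0,0],[0,0,0,0,0,0],[0,0,0,0,0,0],[0,0,0,0,0,0]]' 1
python3 - <<'E'
from h import *
plan()
im,K,P=cap("wrist"); cv2.imwrite("pics/w3.png",im)
E
```

```text
clock: 3.68
tool_pos: [0.5003, 0.0779, 0.1911]
ee_rot: [0.996, 0.092, 0.004, -0.0]
ft_force: [-1.8, 1.0, 13.6]
grip_width: 0.0458
t 3.68 pos [0.5003 0.0779 0.1911] yaw 10.51 w 0.0458 F [-1.8  1.  13.6] tilt [0.5  0.06]
```

View pics/w3.png

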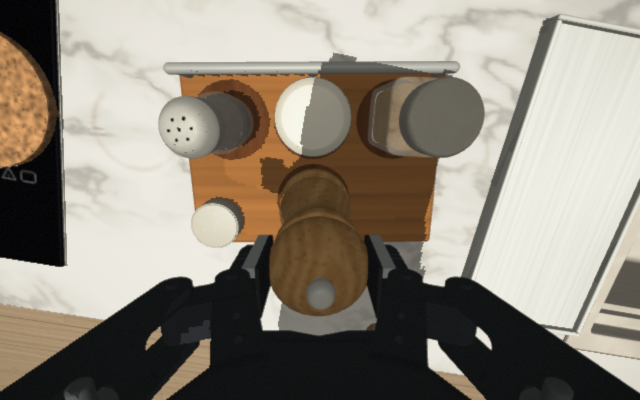

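Width is 45.8 mm with 13.6 N upward on the tool, so the pads hold the head above its widest part. I'll reopen and grip lower.

```bash
python3 -m handwheel '[[0,0,0,0,0,0],[0,0,0,0,0,0],[0,0,0,0,0,0],[0,0,0,0,0,0],[0,0,0,0,0,0],[0,0,0,0,0,0]]' -1
python3 - <<'E'
from h import *
plan([.4975,.0775,.174],10.6)
im,K,P=cap("wrist"); cv2.imwrite("pics/w4.png",im)
E
```

```text
clock: 4.23
tool_pos: [0.4986, 0.0778, 0.1883]
ee_rot: [0.996, 0.091, 0.002, -0.0]
ft_force: [0.3, 0.2, 0.3]
grip_width: 0.0851
t 4.23 pos [0.4986 0.0778 0.1883] yaw 10.50 w 0.0851 F [0.3 0.2 0.3] tilt [0.21 0.04]
shift total [-0.0011  0.0001  0.0143] rows 1 each [-1.140e-03  7.000e-05  1.428e-02]
turn total [-0.     -0.0012 -0.0006] rows 1 each [-1.00e-05 -1.16e-03 -5.70e-04]
```

View pics/w4.png

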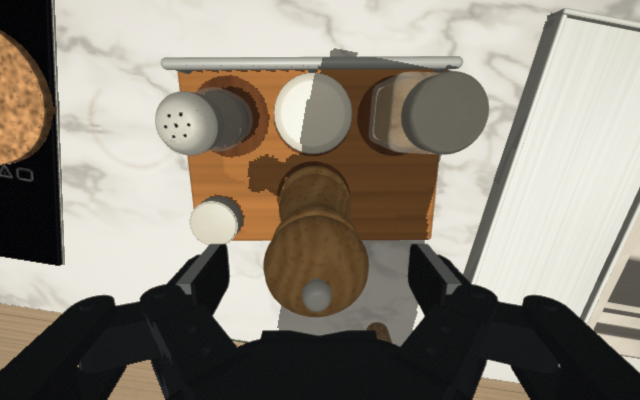

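```bash
python3 -m handwheel '[[-0.0005,0,0.0065,0,-0.0003,0],[0,0,0.0065,0,0,0],[0,0,0,0,0,0],[0,0,0,0,0,0]]' -1
python3 -m handwheel '[[0,0,0,0,0,0],[0,0,0,0,0,0],[0,0,0,0,0,0],[0,0,0,0,0,0],[0,0,0,0,0,0],[0,0,0,0,0,0],[0,0,0,0,0,0],[0,0,0,0,0,0]]' 1
python3 - <<'E'
from h import *
plan([.4975,.0775,.24],10.6)
E
```

```text
clock: 4.62
tool_pos: [0.4976, 0.0777, 0.1746]
ee_rot: [0.996, 0.091, 0.001, -0.0]
ft_force: [0.5, -0.2, 0.4]
grip_width: 0.0857
clock: 5.28
tool_pos: [0.4983, 0.078, 0.1759]
ee_rot: [0.996, 0.092, 0.002, -0.0]
ft_force: [-2.1, 2.1, 5.4]
grip_width: 0.0463
t 5.28 pos [0.4983 0.078  0.1759] yaw 10.51 w 0.0463 F [-2.1  2.1  5.4] tilt [0.21 0.08]
shift total [-0.0007  0.0003 -0.0641] rows 2 each [-0.00033  0.00016 -0.03203]
turn total [-0.0002 -0.0012 -0.0005] rows 1 each [-0.00021 -0.00122 -0.00049]
```

```bash
python3 - <<'E'
from h import *
im,K,P=cap("wrist"); cv2.imwrite("pics/w5.png",im)
im,K,P=cap("scene"); zoom(im,250,100,450,310,2.8,"pics/s5.png")
E
```

```text
(no output)
```

View pics/w5.png

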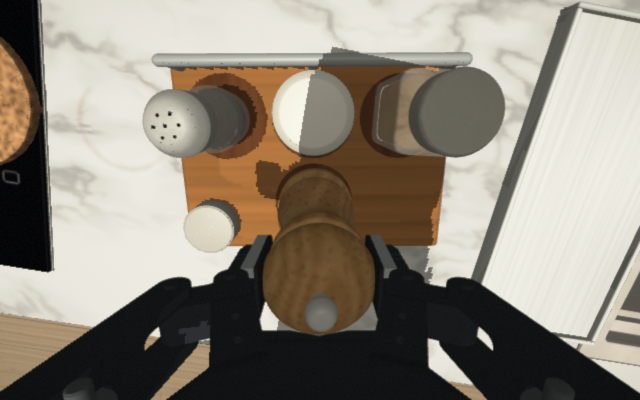

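View pics/s5.png

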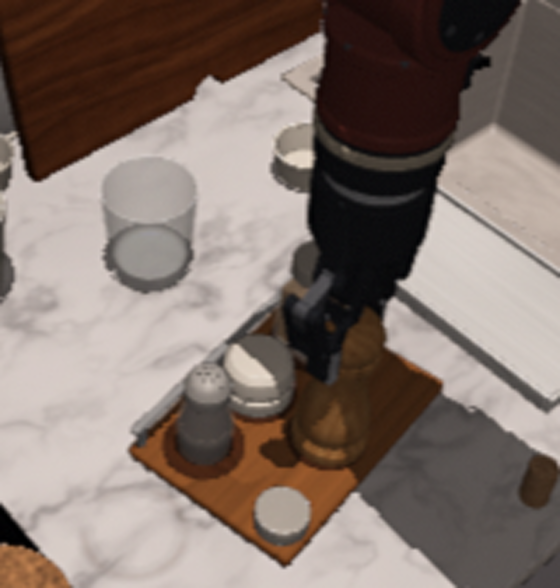

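```bash
python3 - <<'E'
from h import *
im,K,P=cap("wrist")
print(ray(321,313,K,P,.157), ray(321,313,K,P,.155)); plan()
s=sense();M=R.from_quat(s["ee_rot"]).as_matrix()
for z in (.0,.02,.04,.054,.07): print(z,proj(s["tool_pos"]+M@[0,0,z],K,P))
E
```

```text
[0.50090127 0.07679592 0.157     ] [0.49947133 0.07650724 0.155     ]
t 5.43 pos [0.4983 0.078  0.176 ] yaw 10.51 w 0.0466 F [-0.8  1.8  4.9] tilt [0.21 0.08]
0.0 [315.68606877 362.5228389 ]
0.02 [316.06517647 316.65191533]
0.04 [316.32555944 285.14633687]
0.054 [316.46410169 268.38313019]
0.07 [316.59232016 252.86907014]
```

```bash
python3 -m handwheel '[[0,0,-0.005,0,0,0],[0,0,-0.01,0,0,0],[0,0,-0.01,0,0,0],[0,0,0,0,0,0],[0,0,0,0,0,0]]' 1
python3 - <<'E'
from h import *
plan()
im,K,P=cap("wrist"); cv2.imwrite("pics/w6.png",im)
im,K,P=cap("scene"); zoom(im,250,100,450,310,2.8,"pics/s6.png")
E
```

```text
clock: 5.85
tool_pos: [0.4986, 0.0776, 0.2012]
ee_rot: [0.996, 0.091, 0.002, -0.0]
ft_force: [-0.1, -0.5, -2.8]
grip_width: 0.0465
t 5.85 pos [0.4986 0.0776 0.2012] yaw 10.50 w 0.0465 F [-0.1 -0.5 -2.8] tilt [0.27 0.03]
```

View pics/w6.png

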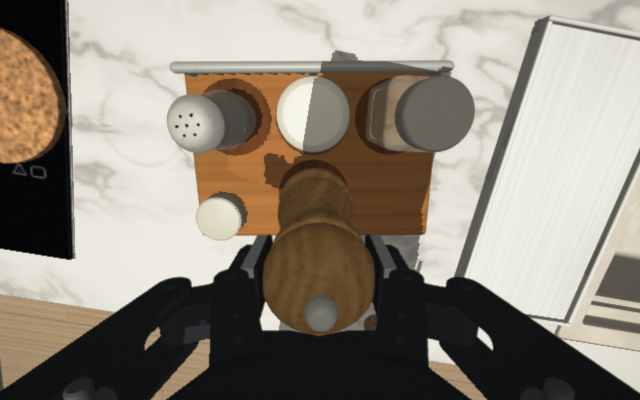

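View pics/s6.png

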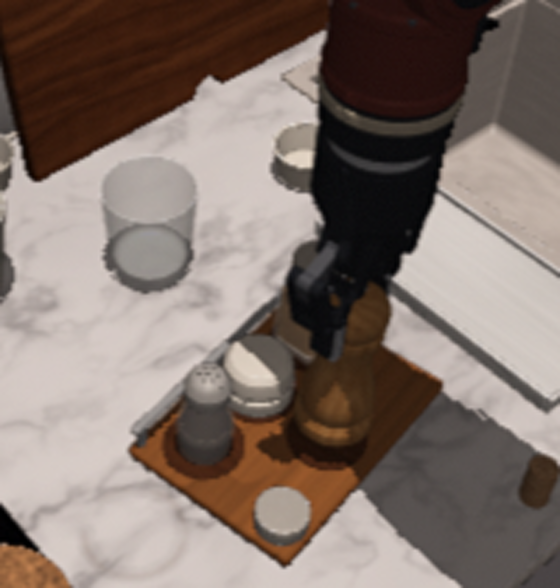

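```bash
python3 -c "
from h import *
plan([.456,-.130,.24],10.5)"
```

```text
t 5.95 pos [0.498  0.0776 0.2003] yaw 10.49 w 0.0466 F [-0.1 -0.1 -1.1] tilt [0.16 0.03]
shift total [-0.079   0.1965 -0.0399] rows 6 each [-0.01317  0.03275 -0.00665]
turn total [ 0.     -0.0009 -0.    ] rows 1 each [ 1.0e-05 -9.3e-04 -3.0e-05]
```

```bash
python3 -m handwheel '[[0,0.005,-0.02,0,0,0],[-0.005,0.015,-0.02,0,0,0],[-0.01,0.025,0,0,0,0],[-0.013,0.03,0,0,0,0],[-0.013,0.03,0,0,0,0],[-0.013,0.03,0,0,0,0],[-0.011,0.026,0,0,0,0],[-0.008,0.02,0,0,0,0],[-0.004,0.01,0,0,0,0],[-0.002,0.005,0,0,0,0],[0,0,0,0,0,0],[0,0,0,0,0,0]]' 1
python3 - <<'E'
from h import *
plan([.456,-.130,.178],10.5)
E
```

```text
clock: 6.95
tool_pos: [0.456, -0.1288, 0.2399]
ee_rot: [0.996, 0.092, 0.001, -0.0]
ft_force: [-0.2, 0.6, -2.0]
grip_width: 0.0464
t 6.95 pos [ 0.456  -0.1288  0.2399] yaw 10.50 w 0.0464 F [-0.2  0.6 -2. ] tilt [0.14 0.07]
shift total [-0.0004  0.0012  0.0619] rows 2 each [-0.00019  0.00061  0.03094]
turn total [-0.0002 -0.0008  0.    ] rows 1 each [-2.3e-04 -8.3e-04  3.0e-05]
```

```bash
python3 -m handwheel '[[0,0.001,0.02,0,-0.0008,0],[0,0,0.02,0,0,0],[0,0,0.014,0,0,0],[0,0,0.006,0,0,0],[0,0,0,0,0,0],[0,0,0,0,0,0]]' 1
python3 - <<'E'
from h import *
plan([.456,-.130,.176],10.5)
im,K,P=cap("scene"); zoom(im,300,100,520,310,2.8,"pics/s7.png")
E
```

```text
clock: 7.45
tool_pos: [0.4565, -0.1298, 0.1804]
ee_rot: [0.996, 0.092, 0.0, -0.0]
ft_force: [-0.0, -0.8, -1.4]
grip_width: 0.0464
t 7.45 pos [ 0.4565 -0.1298  0.1804] yaw 10.56 w 0.0464 F [-0.  -0.8 -1.4] tilt [0.01 0.02]
shift total [-0.0005  0.0001  0.0044] rows 1 each [-0.0005   0.00012  0.00438]
turn total [-0.0001 -0.0001  0.0003] rows 1 each [-7.0e-05 -7.0e-05  3.2e-04]
```

View pics/s7.png

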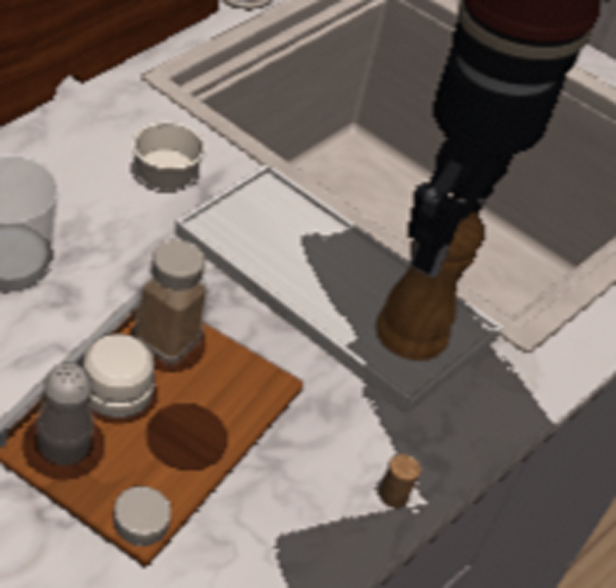

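```bash
python3 -m handwheel '[[0,0,0.002,0,0,0],[0,0,0.001,0,0,0],[0,0,0.001,0,0,0],[0,0,0,0,0,0],[0,0,0,0,0,0]]' 1
python3 -c "
from h import *
plan()"
```

```text
clock: 7.92
tool_pos: [0.4563, -0.1305, 0.1762]
ee_rot: [0.996, 0.091, 0.0, 0.0]
ft_force: [0.2, -0.8, -1.5]
grip_width: 0.0466
t 7.92 pos [ 0.4563 -0.1305  0.1762] yaw 10.49 w 0.0466 F [ 0.2 -0.8 -1.5] tilt [0.03 0.  ]
```

```bash
python3 -m handwheel '[[0,0,0.001,0,0,0],[0,0,0,0,0,0],[0,0,0,0,0,0]]' 1
python3 -m handwheel '[[0,0,0.001,0,0,0],[0,0,0,0,0,0],[0,0,0,0,0,0]]' 1
python3 -m handwheel '[[0,0,0.001,0,0,0],[0,0,0,0,0,0],[0,0,0,0,0,0]]' 1
```

```text
clock: 8.17
tool_pos: [0.4565, -0.1305, 0.1759]
ee_rot: [0.996, 0.091, 0.001, 0.0]
ft_force: [-2.9, 1.1, 9.9]
grip_width: 0.0465
clock: 8.42
tool_pos: [0.4567, -0.1306, 0.1759]
ee_rot: [0.996, 0.092, 0.001, 0.0]
ft_force: [-5.1, 2.8, 23.4]
grip_width: 0.0463
clock: 8.67
tool_pos: [0.457, -0.1306, 0.1758]
ee_rot: [0.996, 0.092, 0.002, 0.0]
ft_force: [-7.7, 3.7, 35.8]
grip_width: 0.0466
```

```bash
python3 -m handwheel '[[0,0,-0.002,0,0,0],[0,0,-0.0005,0,0,0],[0,0,0,0,0,0]]' 1
python3 -m handwheel '[[0,0,0,0,0,0],[0,0,0,0,0,0],[0,0,0,0,0,0],[0,0,0,0,0,0],[0,0,0,0,0,0],[0,0,0,0,0,0]]' -1
python3 -c "
from h import *
plan([.456,-.130,.30])"
```

```text
clock: 8.92
tool_pos: [0.4564, -0.1306, 0.1759]
ee_rot: [0.996, 0.091, 0.0, 0.0]
ft_force: [-1.5, 0.6, 8.4]
grip_width: 0.0467
clock: 9.42
tool_pos: [0.4562, -0.1304, 0.1755]
ee_rot: [0.996, 0.091, 0.0, -0.0]
ft_force: [-0.9, 1.1, 0.5]
grip_width: 0.0855
t 9.42 pos [ 0.4562 -0.1304  0.1755] yaw 10.50 w 0.0855 F [-0.9  1.1  0.5] tilt [0.01 0.01]
shift total [-1.000e-04 -5.000e-04 -1.245e-01] rows 4 each [-2.000e-05 -1.200e-04 -3.113e-02]
```

```bash
python3 -m handwheel '[[0,0,-0.02,0,0,0],[0,0,-0.035,0,0,0],[0,0,-0.035,0,0,0],[0,0,-0.035,0,0,0],[0,0,0,0,0,-0.0385],[0,0,0,0,0,-0.0385],[0,0,0,0,0,-0.0385],[0,0,0,0,0,-0.0385],[0,0,0,0,0,-0.0385],[0,0,0,0,0,-0.0385],[0,0,0,0,0,-0.0385],[0,0,0,0,0,-0.0385]]' -1
python3 -m handwheel '[[0,0,0,0,0,-0.0385],[0,0,0,0,0,-0.0385],[0,0,0,0,0,-0.0385],[0,0,0,0,0,-0.0385],[0,0,0,0,0,-0.0385],[0,0,0,0,0,0],[0,0,0,0,0,0]]' -1
python3 - <<'E'
from h import *
plan([.5478,.1588,.28],100.5)
im,K,P=cap("top"); zoom(im,260,180,460,310,4,"pics/t8.png");np.savez("t8.npz",im=im,K=K,P=P)
E
```

```text
clock: 10.42
tool_pos: [0.4561, -0.1304, 0.3005]
ee_rot: [0.837, 0.547, 0.0, -0.0]
ft_force: [0.7, -0.1, -0.3]
grip_width: 0.0853
clock: 11.0
tool_pos: [0.4562, -0.1304, 0.3005]
ee_rot: [0.64, 0.768, 0.0, 0.0]
ft_force: [0.2, 0.3, -0.1]
grip_width: 0.0858
t 11.00 pos [ 0.4562 -0.1304  0.3005] yaw 100.37 w 0.0858 F [ 0.2  0.3 -0.1] tilt [0.01 0.01]
shift total [0.268  0.1422 0.0206] rows 9 each [0.02978 0.0158  0.00229]
turn total [ 0.0001 -0.     -0.0007] rows 1 each [ 7.0e-05 -2.0e-05 -7.4e-04]
```

View pics/t8.png

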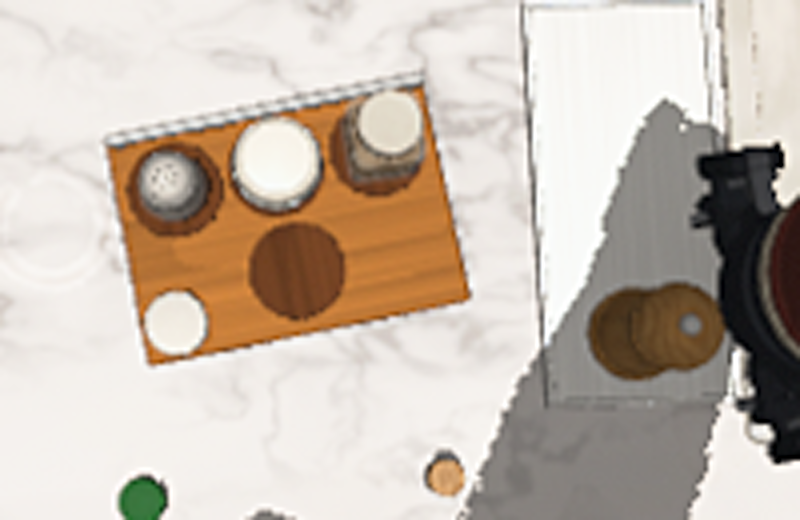

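```bash
python3 -m handwheel '[[0.03,0.0158,0.0023,0,0,-0.0007],[0.03,0.0158,0.0023,0,0,0],[0.03,0.0158,0.0023,0,0,0],[0.03,0.0158,0.0023,0,0,0],[0.03,0.0158,0.0023,0,0,0],[0.03,0.0158,0.0023,0,0,0],[0.03,0.0158,0.0023,0,0,0],[0.03,0.0158,0.0023,0,0,0],[0.0277,0.0152,0.002,0,0,0],[0,0,0,0,0,0],[0,0,0,0,0,0]]' -0.4
python3 - <<'E'
from h import *
plan([.5478,.1588,.118],100.5)
im,K,P=cap("wrist"); cv2.imwrite("pics/w9.png",im);np.savez("w9.npz",im=im,K=K,P=P)
d=np.load("t8.npz"); print("front seat top cam",ray(260+297.5/4-.5,180+270.5/4-.5,d["K"],d["P"],.012))
E
```

```text
clock: 11.97
tool_pos: [0.5456, 0.1604, 0.2797]
ee_rot: [0.638, 0.77, -0.0, -0.0]
ft_force: [-0.6, -0.9, -0.1]
grip_width: 0.0595
t 11.97 pos [0.5456 0.1604 0.2797] yaw 100.69 w 0.0595 F [-0.6 -0.9 -0.1] tilt [-0.02 -0.01]
shift total [-0.0019  0.0019  0.1617] rows 5 each [-0.00039  0.00039  0.03234]
turn total [-0.0001  0.      0.0011] rows 1 each [-1.20e-04  1.00e-05  1.07e-03]
front seat top cam [0.49928822 0.0820415  0.012     ]
```

View pics/w9.png

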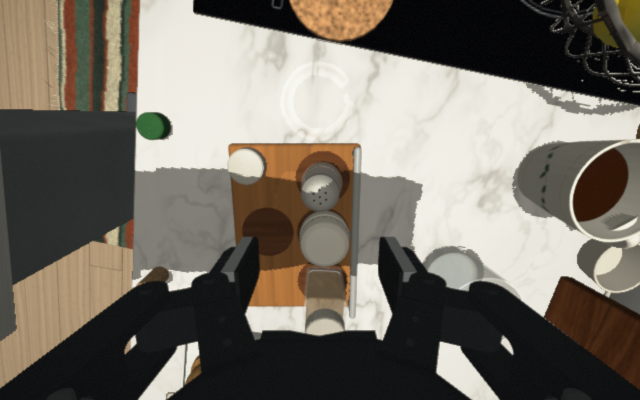

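```bash
python3 - <<'E'
from h import *
d=np.load("w9.npz");zoom(d["im"],220,130,380,320,4,"pics/w9z.png")
E
```

```text
(no output)
```

View pics/w9z.png

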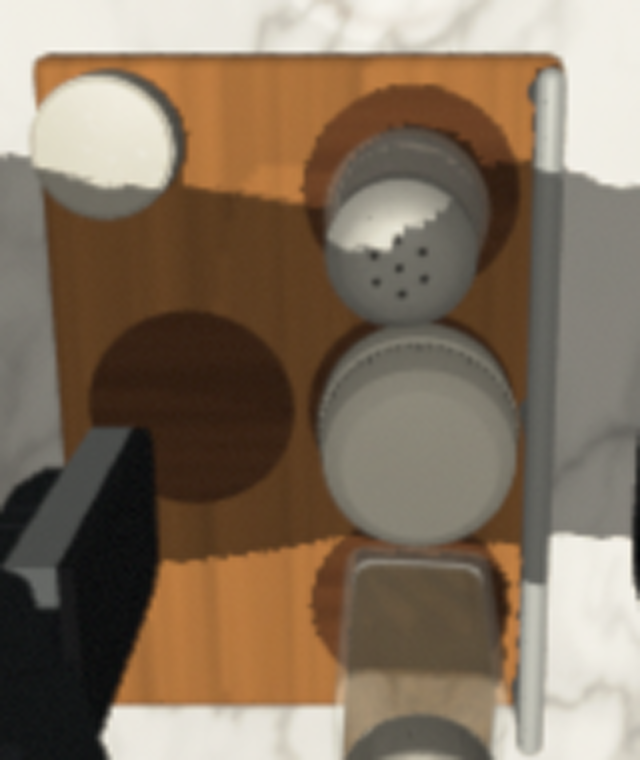

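```bash
python3 - <<'E'
from h import *
d=np.load("w9.npz");K,P=d["K"],d["P"]
z=lambda x,y:(220+(x+.5)/4-.5,130+(y+.5)/4-.5)
for n,x,y,h in [("shk",400,268,.102),("front",191,406,.012),("seatL_r",520,190,.012),("seatL_l",305,185,.012),("seatL_top",412,85,.012),("FLcorner",36,56,.012),("BLcorner",563,58,.012),("rail end near",547,70,.038),("rail far end",529,754,.038),("edge right",100,704,.012)]:
    print(n,np.round(ray(*z(x,y),K,P,h),4))
plan([.5482,.1590,.118],100.5)
E
```

```text
shk [0.5473 0.1595 0.102 ]
front [0.4986 0.0816 0.012 ]
seatL_r [0.5817 0.1645 0.012 ]
seatL_l [0.521  0.1546 0.012 ]
seatL_top [0.5457 0.1881 0.012 ]
FLcorner [0.4417 0.1766 0.012 ]
BLcorner [0.5855 0.2032 0.012 ]
rail end near [0.5781 0.2012 0.038 ]
rail far end [0.6176 0.     0.038 ]
edge right [ 0.4842 -0.026   0.012 ]
t 12.02 pos [0.5454 0.1592 0.2799] yaw 100.65 w 0.0599 F [-1.   0.  -0.3] tilt [-0.03 -0.02]
shift total [-0.0007  0.0028  0.1618] rows 5 each [-0.00014  0.00056  0.03237]
turn total [-0.0002  0.0001  0.0008] rows 1 each [-1.6e-04  8.0e-05  8.1e-04]
```

```bash
python3 -m handwheel '[[-0.0005,0.002,0.03,0,0,0.0008],[0,0,0.03,0,0,0],[0,0,0.03,0,0,0],[0,0,0.03,0,0,0],[0,0,0.025,0,0,0],[0,0,0.012,0,0,0],[0,0,0.006,0,0,0],[0,0,0,0,0,0],[0,0,0,0,0,0]]' -0.4
python3 - <<'E'
from h import *
plan([.5475,.1592,.114],100.5)
im,K,P=cap("wrist"); cv2.imwrite("pics/w10.png",im)
E
```

```text
clock: 12.77
tool_pos: [0.5481, 0.1582, 0.118]
ee_rot: [0.64, 0.769, 0.0, 0.0]
ft_force: [0.2, -0.5, -0.1]
grip_width: 0.0597
t 12.77 pos [0.5481 0.1582 0.118 ] yaw 100.47 w 0.0597 F [ 0.2 -0.5 -0.1] tilt [0.06 0.  ]
shift total [ 0.0011 -0.0004  0.004 ] rows 1 each [ 0.00115 -0.00044  0.00397]
turn total [ 0.0003  0.     -0.0001] rows 1 each [ 3.3e-04  5.0e-05 -1.4e-04]
```

View pics/w10.png

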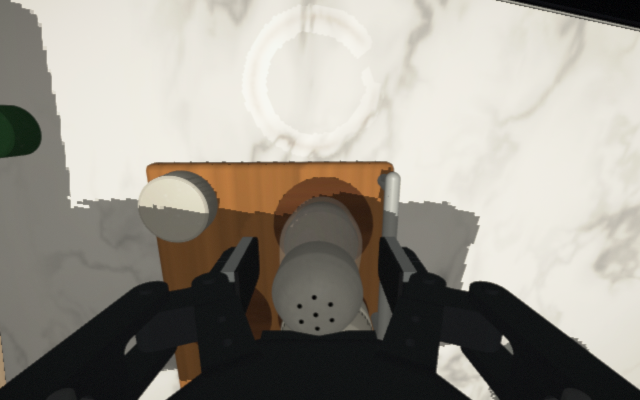

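```bash
python3 -m handwheel '[[0.001,0,0.004,0,0,0],[0,0,0,0,0,0],[0,0,0,0,0,0]]' -0.4
python3 -m handwheel '[[0,0,0,0,0,0],[0,0,0,0,0,0],[0,0,0,0,0,0],[0,0,0,0,0,0],[0,0,0,0,0,0]]' 1
python3 -m handwheel '[[0,0,-0.005,0,0,0],[0,0,-0.01,0,0,0],[0,0,-0.01,0,0,0],[0,0,0,0,0,0],[0,0,0,0,0,0]]' 1
python3 - <<'E'
from h import *
plan([.5475,.1592,.25],100.5)
im,K,P=cap("scene"); zoom(im,250,100,450,310,2.8,"pics/s11.png")
im,K,P=cap("wrist"); cv2.imwrite("pics/w11.png",im)
E
```

```text
clock: 13.07
tool_pos: [0.5477, 0.1598, 0.1137]
ee_rot: [0.639, 0.769, 0.0, 0.0]
ft_force: [-0.9, 0.3, -1.1]
grip_width: 0.0597
clock: 13.48
tool_pos: [0.5477, 0.1598, 0.1141]
ee_rot: [0.639, 0.769, 0.0, 0.0]
ft_force: [-2.4, -0.5, 9.3]
grip_width: 0.0381
clock: 13.9
tool_pos: [0.5482, 0.1599, 0.1392]
ee_rot: [0.639, 0.769, 0.001, 0.001]
ft_force: [0.2, -0.4, -1.2]
grip_width: 0.0383
t 13.90 pos [0.5482 0.1599 0.1392] yaw 100.57 w 0.0383 F [ 0.2 -0.4 -1.2] tilt [0.13 0.02]
shift total [-0.0005 -0.0006 -0.1108] rows 3 each [-0.00018 -0.00019 -0.03692]
turn total [0.0007 0.     0.0004] rows 1 each [7.2e-04 2.0e-05 3.8e-04]
```

View pics/s11.png

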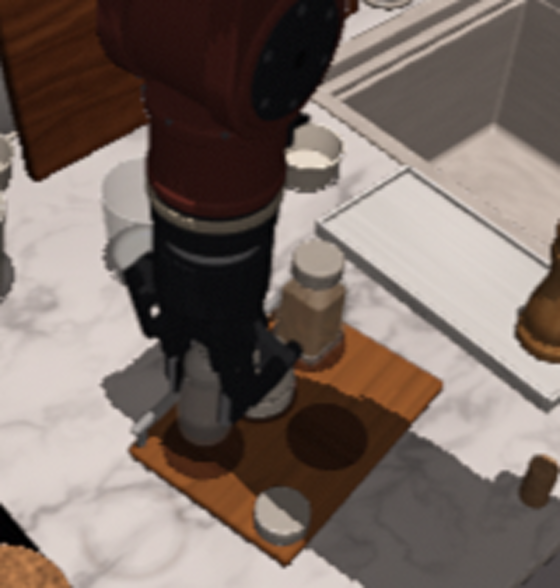

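View pics/w11.png

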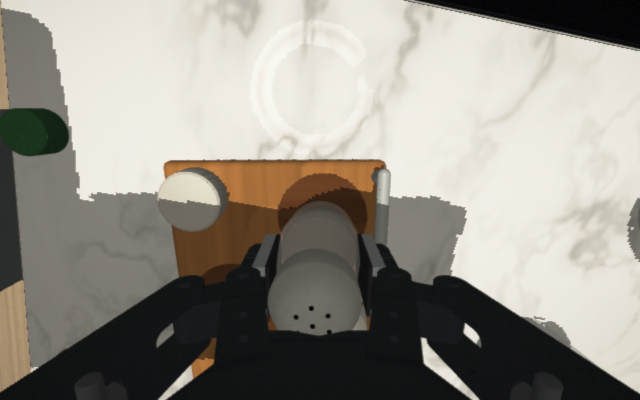

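```bash
python3 -c "
from h import *
plan([.541,-.129,.24],100.5,.033)"
```

```text
t 14.00 pos [0.5475 0.1598 0.1383] yaw 100.57 w 0.0386 F [-0.6 -0.  -1.9] tilt [0.02 0.  ]
shift total [-0.2827 -0.0593 -0.1018] rows 10 each [-0.02827 -0.00593 -0.01018]
turn total [0.0001 0.     0.0004] rows 1 each [0.00013 0.      0.00039]
```

```bash
python3 -m handwheel '[[0,0,-0.015,0,0,0],[0,0,-0.03,0,0,0],[0,0,-0.03,0,0,0],[-0.01,-0.002,-0.0268,0,0,0],[-0.02,-0.004,0,0,0,0],[-0.033,-0.007,0,0,0,0],[-0.037,-0.0078,0,0,0,0],[-0.037,-0.0078,0,0,0,0],[-0.037,-0.0078,0,0,0,0],[-0.037,-0.0078,0,0,0,0],[-0.033,-0.007,0,0,0,0],[-0.02,-0.0042,0,0,0,0]]' 1
python3 -m handwheel '[[-0.0127,-0.0027,0,0,0,0.01],[-0.006,-0.0012,0,0,0,0.025],[0,0,0,0,0,0.0385],[0,0,0,0,0,0.0385],[0,0,0,0,0,0.0385],[0,0,0,0,0,0.0385],[0,0,0,0,0,0.0385],[0,0,0,0,0,0.0385],[0,0,0,0,0,0.0385],[0,0,0,0,0,0.0385],[0,0,0,0,0,0.0385],[0,0,0,0,0,0.0385]]' 1
python3 -m handwheel '[[0,0,0,0,0,0.035],[0,0,0,0,0,0.03],[0,0,0,0,0,0.015],[0,0,0,0,0,0],[0,0,0,0,0,0]]' 1
python3 -c "
from h import *
plan([.541,-.129,.118],10.5,.033)"
```

```text
clock: 15.0
tool_pos: [0.541, -0.1131, 0.2396]
ee_rot: [0.64, 0.769, -0.0, 0.0]
ft_force: [0.7, 0.4, -1.6]
grip_width: 0.0382
clock: 16.0
tool_pos: [0.5408, -0.1282, 0.2396]
ee_rot: [0.977, 0.213, -0.0, -0.0]
ft_force: [0.2, 0.4, -1.2]
grip_width: 0.0386
clock: 16.42
tool_pos: [0.5408, -0.1285, 0.2397]
ee_rot: [0.996, 0.093, -0.0, -0.0]
ft_force: [-0.2, 0.1, -0.5]
grip_width: 0.038
t 16.42 pos [ 0.5408 -0.1285  0.2397] yaw 10.65 w 0.0380 F [-0.2  0.1 -0.5] tilt [-0.01  0.03]
shift total [1.000e-04 6.000e-04 1.217e-01] rows 4 each [2.000e-05 1.600e-04 3.043e-02]
turn total [-0.0002  0.      0.0008] rows 1 each [-1.5e-04  4.0e-05  8.4e-04]
```

```bash
python3 -m handwheel '[[0,0.0005,0.015,0,0,0],[0,0,0.03,0,0,0],[0,0,0.03,0,0,0],[0,0,0.025,0,0,0],[0,0,0.012,0,0,0],[0,0,0.0075,0,0,0],[0,0,0.003,0,0,0],[0,0,0,0,0,0],[0,0,0,0,0,0]]' 1
python3 -m handwheel '[[0,0,0.002,0,0,0],[0,0,0,0,0,0],[0,0,0,0,0,0]]' 1
python3 -m handwheel '[[0,0,0.001,0,0,0],[0,0,0,0,0,0],[0,0,0,0,0,0]]' 1
```

```text
clock: 17.17
tool_pos: [0.5416, -0.1296, 0.1183]
ee_rot: [0.996, 0.092, 0.001, 0.0]
ft_force: [0.3, -0.6, -0.5]
grip_width: 0.0384
clock: 17.42
tool_pos: [0.5413, -0.1296, 0.116]
ee_rot: [0.996, 0.092, 0.001, 0.0]
ft_force: [-0.2, 0.3, -1.0]
grip_width: 0.0382
clock: 17.67
tool_pos: [0.541, -0.1295, 0.1146]
ee_rot: [0.996, 0.092, 0.0, 0.0]
ft_force: [-0.5, -0.2, -0.7]
grip_width: 0.038
```

```bash
python3 -m handwheel '[[0,0,0.001,0,0,0],[0,0,0,0,0,0],[0,0,0,0,0,0]]' 1
python3 -m handwheel '[[0,0,0.0005,0,0,0],[0,0,0,0,0,0],[0,0,0,0,0,0]]' 1
```

```text
clock: 17.92
tool_pos: [0.5412, -0.1296, 0.1141]
ee_rot: [0.996, 0.092, 0.0, 0.0]
ft_force: [-2.4, 1.5, 6.7]
grip_width: 0.0383
clock: 18.17
tool_pos: [0.5412, -0.1295, 0.1141]
ee_rot: [0.996, 0.092, 0.001, 0.0]
ft_force: [-4.2, 0.8, 11.7]
grip_width: 0.0379
```

```bash
python3 -m handwheel '[[0,0,-0.001,0,0,0],[0,0,0,0,0,0],[0,0,0,0,0,0],[0,0,0,0,0,0]]' -0.4
python3 -m handwheel '[[0,0,-0.015,0,0,0],[0,0,-0.03,0,0,0],[0,0,-0.035,0,0,0],[0,0,-0.035,0,0,0],[0,0,-0.035,0,0,-0.0385],[0,0,-0.01,0,0,-0.0385],[0,0,0,0,0,-0.0385],[0,0,0,0,0,-0.0385],[0,0,0,0,0,-0.0385],[0,0,0,0,0,-0.0385],[0,0,0,0,0,-0.0385],[0,0,0,0,0,-0.0385]]' -0.4
python3 -m handwheel '[[0,0,0,0,0,-0.0385],[0,0,0,0,0,-0.0385],[0,0,0,0,0,-0.0385],[0,0,0,0,0,-0.0385],[0,0,0,0,0,-0.0385],[0,0,0,0,0,0],[0,0,0,0,0,0]]' -0.2
python3 - <<'E'
from h import *
plan([.5769,.0276,.26],100.5)
im,K,P=cap("scene"); zoom(im,250,100,520,310,2.8,"pics/s12.png")
im,K,P=cap("wrist"); cv2.imwrite("pics/w12.png",im)
E
```

```text
clock: 18.5
tool_pos: [0.541, -0.1295, 0.1139]
ee_rot: [0.996, 0.092, 0.0, -0.0]
ft_force: [-0.4, -0.1, -0.4]
grip_width: 0.0597
clock: 19.5
tool_pos: [0.5409, -0.1295, 0.2738]
ee_rot: [0.837, 0.547, 0.0, -0.0]
ft_force: [0.4, 0.7, -0.4]
grip_width: 0.0597
clock: 20.08
tool_pos: [0.5409, -0.1295, 0.2738]
ee_rot: [0.64, 0.769, 0.0, -0.0]
ft_force: [-0.7, 1.3, -0.4]
grip_width: 0.0514
t 20.08 pos [ 0.5409 -0.1295  0.2738] yaw 100.44 w 0.0514 F [-0.7  1.3 -0.4] tilt [0.   0.01]
shift total [0.148  0.0638 0.0139] rows 5 each [0.0296  0.01277 0.00277]
turn total [ 0.     -0.     -0.0003] rows 1 each [ 3.0e-05 -4.0e-05 -3.2e-04]
```

View pics/s12.png

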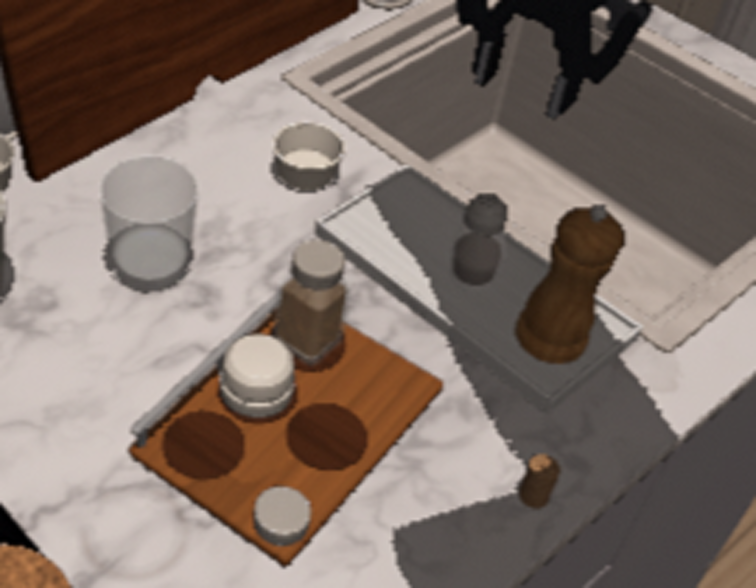

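View pics/w12.png

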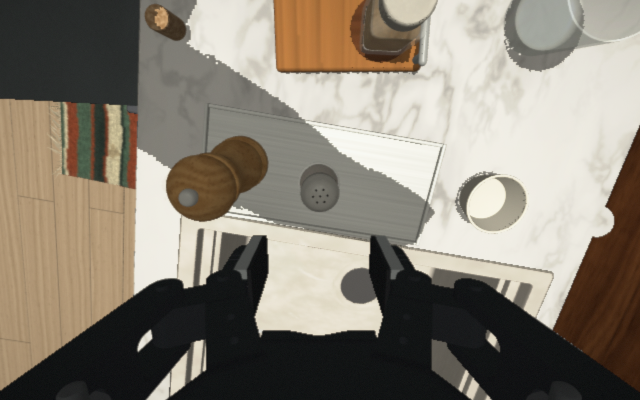

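```bash
python3 -m handwheel '[[0.03,0.0128,0.0028,0,0,0],[0.03,0.0128,0.0028,0,0,0],[0.03,0.0128,0.0028,0,0,0],[0.03,0.0128,0.0028,0,0,0],[0.028,0.0126,0.0027,0,0,0],[0,0,0,0,0,0],[0,0,0,0,0,0]]' -0.45
python3 - <<'E'
from h import *
plan([.5769,.0276,.118],100.5)
im,K,P=cap("wrist"); cv2.imwrite("pics/w13.png",im);np.savez("w13.npz",im=im,K=K,P=P); zoom(im,210,170,430,340,3.6,"pics/w13z.png")
E
```

```text
clock: 20.77
tool_pos: [0.5763, 0.0293, 0.2598]
ee_rot: [0.638, 0.77, -0.0, -0.0]
ft_force: [-0.2, -0.3, -0.0]
grip_width: 0.0619
t 20.77 pos [0.5763 0.0293 0.2598] yaw 100.68 w 0.0619 F [-0.2 -0.3 -0. ] tilt [-0.01  0.  ]
shift total [-0.0017  0.0003  0.1418] rows 4 each [-4.400e-04  8.000e-05  3.545e-02]
turn total [-0.0001 -0.      0.001 ] rows 1 each [-6.00e-05 -3.00e-05  1.01e-03]
```

View pics/w13z.png

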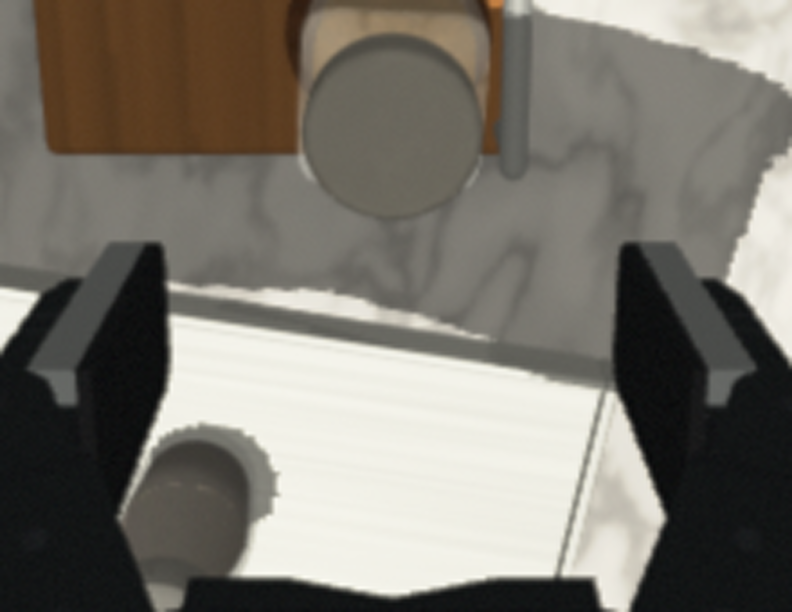

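View pics/w13.png

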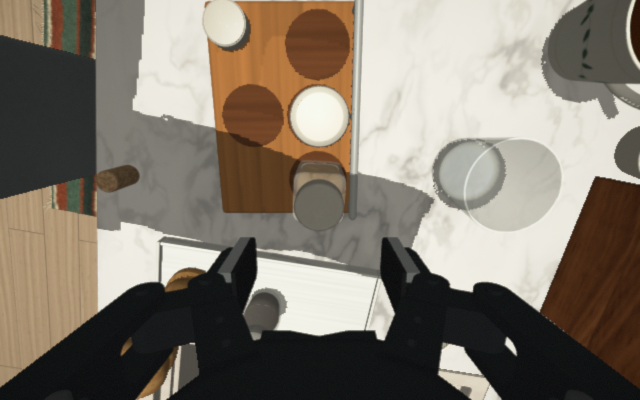

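```bash
python3 - <<'E'
from h import *
d=np.load("w13.npz");K,P=d["K"],d["P"]
z=lambda x,y:(210+(x+.5)/3.6-.5,170+(y+.5)/3.6-.5)
print(ray(*z(392,126),K,P,.108))
for n,u,v in [("front",253,115),("left",318,44),("timer",319,115)]: print(n,ray(u,v,K,P,.054 if n=="timer" else .012))
plan([.5769,.0276,.118],100.5)
E
```

```text
[0.57692747 0.02893274 0.108     ]
front [0.49916251 0.08181987 0.012     ]
left [0.55205479 0.15868605 0.012     ]
timer [0.56508965 0.09429762 0.054     ]
t 20.82 pos [0.5762 0.0282 0.26  ] yaw 100.63 w 0.0616 F [0.4 0.6 0.3] tilt [-0.   -0.01]
shift total [-0.0006  0.0006  0.142 ] rows 4 each [-0.00016  0.00014  0.03549]
turn total [-0.      0.0001  0.0007] rows 1 each [-2.0e-05  7.0e-05  7.1e-04]
```

```bash
python3 -m handwheel '[[0,0.0007,0.03,0,0,0.0007],[0,0,0.03,0,0,0],[0,0,0.03,0,0,0],[0,0,0.028,0,0,0],[0,0,0.016,0,0,0],[0,0,0.008,0,0,0],[0,0,0,0,0,0],[0,0,0,0,0,0]]' -0.45
python3 - <<'E'
from h import *
plan([.5769,.0283,.118],100.5)
im,K,P=cap("wrist"); cv2.imwrite("pics/w14.png",im)
E
```

```text
clock: 21.48
tool_pos: [0.5773, 0.0271, 0.1187]
ee_rot: [0.64, 0.769, 0.0, 0.0]
ft_force: [-0.6, -0.0, 0.7]
grip_width: 0.0623
t 21.48 pos [0.5773 0.0271 0.1187] yaw 100.45 w 0.0623 F [-0.6 -0.   0.7] tilt [ 0.04 -0.  ]
shift total [ 0.0012 -0.0002  0.0007] rows 1 each [ 0.00124 -0.00022  0.00074]
turn total [ 0.0002  0.0001 -0.0003] rows 1 each [ 2.3e-04  7.0e-05 -2.8e-04]
```

View pics/w14.png

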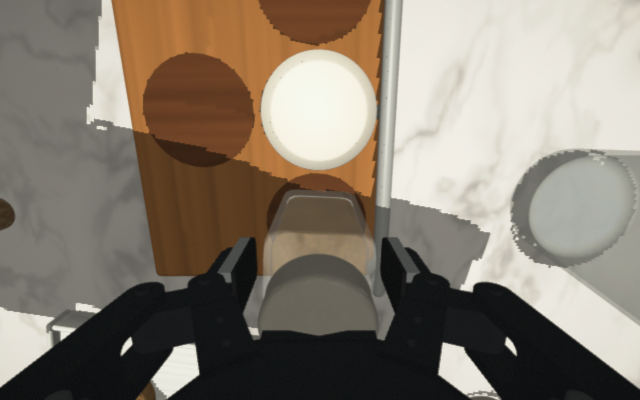

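```bash
python3 -m handwheel '[[0.0005,0,0.001,0,0,0],[0,0,0,0,0,0],[0,0,0,0,0,0],[0,0,0,0,0,0],[0,0,0,0,0,0],[0,0,0,0,0,0]]' 1
python3 -c "
from h import *
plan()"
python3 -m handwheel '[[0,0,-0.005,0,0,0],[0,0,-0.01,0,0,0],[0,0,-0.01,0,0,0],[0,0,0,0,0,0],[0,0,0,0,0,0]]' 1
python3 - <<'E'
from h import *
plan([.621,-.128,.25],100.5,.033)
im,K,P=cap("scene"); zoom(im,250,100,450,310,2.8,"pics/s15.png")
E
```

```text
clock: 22.03
tool_pos: [0.5778, 0.0282, 0.1187]
ee_rot: [0.639, 0.769, 0.001, 0.001]
ft_force: [-1.4, -0.6, 7.3]
grip_width: 0.0441
t 22.03 pos [0.5778 0.0282 0.1187] yaw 100.53 w 0.0441 F [-1.4 -0.6  7.3] tilt [ 0.16 -0.03]
clock: 22.45
tool_pos: [0.5776, 0.0284, 0.1432]
ee_rot: [0.639, 0.769, 0.001, 0.001]
ft_force: [-0.5, -0.1, -1.5]
grip_width: 0.0448
t 22.45 pos [0.5776 0.0284 0.1432] yaw 100.54 w 0.0448 F [-0.5 -0.1 -1.5] tilt [ 0.13 -0.01]
shift total [-0.1617  0.0143 -0.1067] rows 6 each [-0.02695  0.00239 -0.01778]
turn total [0.0007 0.0002 0.0002] rows 1 each [0.00072 0.00016 0.00022]
```

View pics/s15.png

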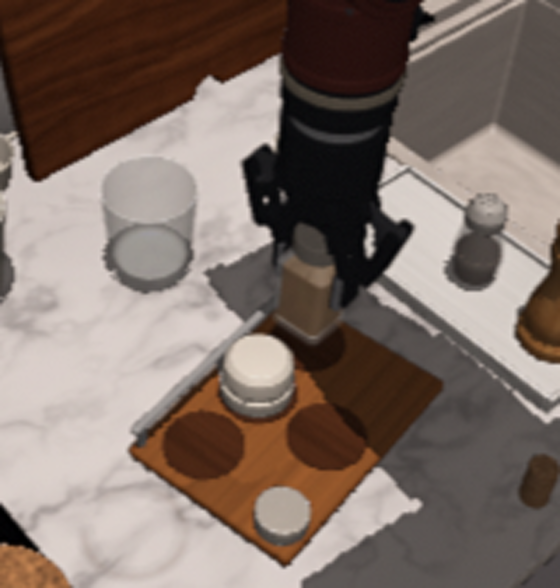

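```bash
python3 -m handwheel '[[0,0,-0.02,0,0,0],[-0.005,0,-0.02,0,0,0],[-0.015,0.0015,-0.02,0,0,0],[-0.027,0.0025,-0.01,0,0,0],[-0.03,0.003,0,0,0,0],[-0.03,0.003,0,0,0,0],[-0.025,0.0025,0,0,0,0],[-0.018,0.0025,0,0,0,0],[-0.009,0.001,0,0,0,0],[-0.003,0,0,0,0,0],[0,0,0,0,0,0],[0,0,0,0,0,0]]' 1
python3 -c "
from h import *
plan([.623,-.128,.123],100.5,.033)"
```

```text
clock: 23.5
tool_pos: [0.6218, -0.127, 0.2118]
ee_rot: [0.639, 0.769, 0.0, -0.0]
ft_force: [0.1, 0.2, -1.7]
grip_width: 0.0443
t 23.50 pos [ 0.6218 -0.127   0.2118] yaw 100.57 w 0.0443 F [ 0.1  0.2 -1.7] tilt [-0.04  0.04]
shift total [-0.0013  0.001   0.0888] rows 3 each [-0.00044  0.00034  0.02961]
turn total [-0.0002 -0.0003  0.0004] rows 1 each [-0.00015 -0.00027  0.00038]
```

```bash
python3 -m handwheel '[[-0.001,0.001,0.015,0,0,0.0004],[0,0,0.03,0,0,0],[0,0,0.025,0,0,0],[0,0,0.012,0,0,0],[0,0,0.006,0,0,0],[0,0,0.002,0,0,0],[0,0,0,0,0,0],[0,0,0,0,0,0]]' 1
python3 -m handwheel '[[0,0,0.002,0,0,0],[0,0,0,0,0,0],[0,0,0,0,0,0]]' 1
python3 -m handwheel '[[0,0,0.001,0,0,0],[0,0,0,0,0,0],[0,0,0,0,0,0]]' 1
```

```text
clock: 24.17
tool_pos: [0.6242, -0.1288, 0.1235]
ee_rot: [0.64, 0.769, 0.0, 0.001]
ft_force: [0.1, -0.5, -1.9]
grip_width: 0.0442
clock: 24.42
tool_pos: [0.6237, -0.1289, 0.1207]
ee_rot: [0.64, 0.769, 0.0, 0.0]
ft_force: [0.1, -0.6, -1.9]
grip_width: 0.0442
clock: 24.67
tool_pos: [0.6234, -0.1288, 0.1191]
ee_rot: [0.64, 0.769, 0.0, 0.0]
ft_force: [0.2, -0.3, -2.4]
grip_width: 0.0444
```

```bash
python3 -m handwheel '[[0,0,0.001,0,0,0],[0,0,0,0,0,0],[0,0,0,0,0,0]]' 1
python3 -m handwheel '[[0,0,0.0005,0,0,0],[0,0,0,0,0,0],[0,0,0,0,0,0]]' 1
```

```text
clock: 24.92
tool_pos: [0.6235, -0.1288, 0.1186]
ee_rot: [0.64, 0.769, 0.0, 0.0]
ft_force: [-2.3, 0.7, 6.2]
grip_width: 0.0443
clock: 25.17
tool_pos: [0.6235, -0.1288, 0.1187]
ee_rot: [0.64, 0.769, 0.0, 0.0]
ft_force: [-4.4, 0.9, 10.9]
grip_width: 0.0444
```

```bash
python3 -m handwheel '[[0,0,-0.001,0,0,0],[0,0,0,0,0,0],[0,0,0,0,0,0],[0,0,0,0,0,0]]' -0.45
python3 -m handwheel '[[0,0,-0.015,0,0,0],[0,0,-0.03,0,0,0],[0,0,-0.035,0,0,0],[0,0,-0.035,0,0,0],[0,0,-0.03,0,0,-0.0385],[0,0,0,0,0,-0.0385],[0,0,0,0,0,-0.0385],[0,0,0,0,0,-0.0385],[0,0,0,0,0,-0.0385],[0,0,0,0,0,-0.0385],[0,0,0,0,0,-0.0385],[0,0,0,0,0,-0.0385]]' -0.45
python3 -m handwheel '[[0,0,0,0,0,-0.0385],[0,0,0,0,0,-0.0385],[0,0,0,0,0,-0.0385],[0,0,0,0,0,-0.0385],[0,0,0,0,0,-0.0385],[0,0,0,0,0,0],[0,0,0,0,0,0]]' -1
python3 - <<'E'
from h import *
plan([.5651,.0943,.20],190.5)
im,K,P=cap("scene"); zoom(im,250,100,520,310,2.8,"pics/s16.png")
im,K,P=cap("top"); zoom(im,260,180,460,310,4,"pics/t16.png");np.savez("t16.npz",im=im,K=K,P=P)
print(np.round(sense()["joints"],2))
E
```

```text
clock: 25.5
tool_pos: [0.6235, -0.1288, 0.1185]
ee_rot: [0.64, 0.769, 0.0, 0.0]
ft_force: [0.9, -0.9, 0.1]
grip_width: 0.0622
clock: 26.5
tool_pos: [0.6234, -0.1288, 0.2634]
ee_rot: [0.206, 0.979, 0.0, 0.0]
ft_force: [1.1, -0.1, -0.1]
grip_width: 0.0621
clock: 27.08
tool_pos: [0.6234, -0.1288, 0.2635]
ee_rot: [-0.09, 0.996, 0.0, 0.0]
ft_force: [-0.5, -0.1, 0.1]
grip_width: 0.0855
t 27.08 pos [ 0.6234 -0.1288  0.2635] yaw -169.67 w 0.0855 F [-0.5 -0.1  0.1] tilt [0.01 0.01]
shift total [0.0173 0.2299 0.0635] rows 7 each [0.00248 0.03284 0.00907]
turn total [ 0.      0.     -0.0009] rows 1 each [ 4.0e-05  4.0e-05 -9.3e-04]
[-0.32  0.53  0.1   1.15  0.   -0.5 ]
```

View pics/s16.png

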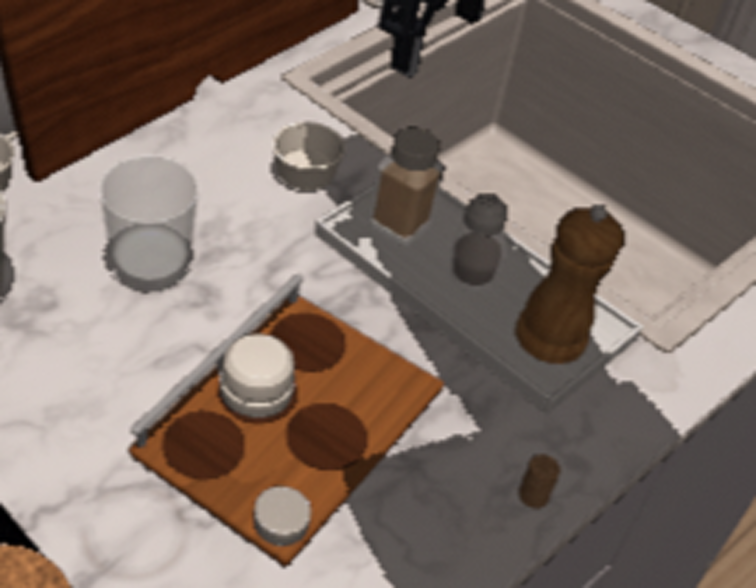

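View pics/t16.png

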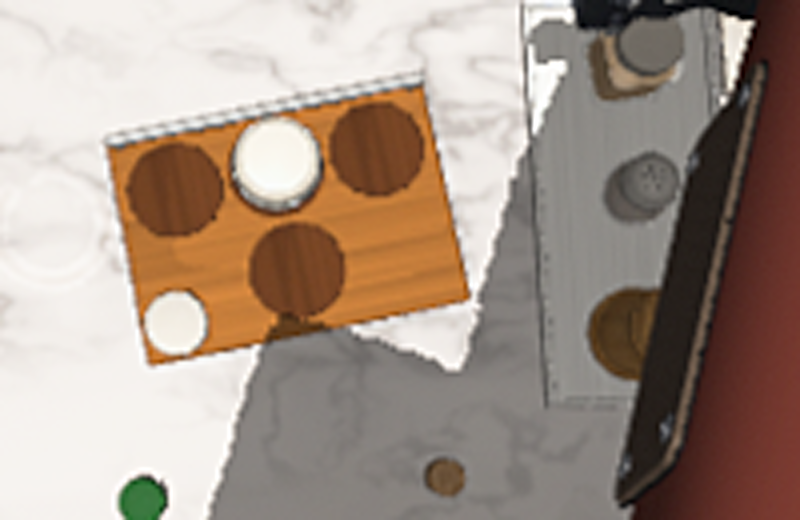

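```bash
python3 - <<'E'
from h import *
d=np.load("t16.npz")
for n,x,y in [("left",175,190),("right",378,148),("front",297,270)]: print(n,ray(260+(x+.5)/4-.5,180+(y+.5)/4-.5,d["K"],d["P"],.012))
E
python3 -m handwheel '[[0.0025,0.0328,0.009,0,0,-0.0009],[0.0025,0.0328,0.009,0,0,0],[0.0025,0.0328,0.009,0,0,0],[0.0025,0.0328,0.009,0,0,0],[0.0025,0.0328,0.009,0,0,0],[0.0025,0.0328,0.009,0,0,0],[0.0023,0.0328,0.009,0,0,0],[0,0,0,0,0,0],[0,0,0,0,0,0]]' -1
python3 - <<'E'
from h import *
plan([.5651,.0943,.088],190.5)
im,K,P=cap("wrist"); cv2.imwrite("pics/w17.png",im);np.savez("w17.npz",im=im,K=K,P=P)
E
```

```text
left [0.55168117 0.15909523 0.012     ]
right [0.57667826 0.02839883 0.012     ]
front [0.49928822 0.0820415  0.012     ]
clock: 27.93
tool_pos: [0.5631, 0.0951, 0.2003]
ee_rot: [-0.094, 0.996, 0.0, -0.0]
ft_force: [0.5, -0.7, 0.5]
grip_width: 0.0852
t 27.93 pos [0.5631 0.0951 0.2003] yaw -169.25 w 0.0852 F [ 0.5 -0.7  0.5] tilt [-0.04 -0.  ]
shift total [-0.0019 -0.0011  0.1123] rows 3 each [-0.00062 -0.00038  0.03743]
turn total [ 0.     -0.0002  0.0014] rows 1 each [ 3.00e-05 -2.00e-04  1.37e-03]
```

View pics/w17.png

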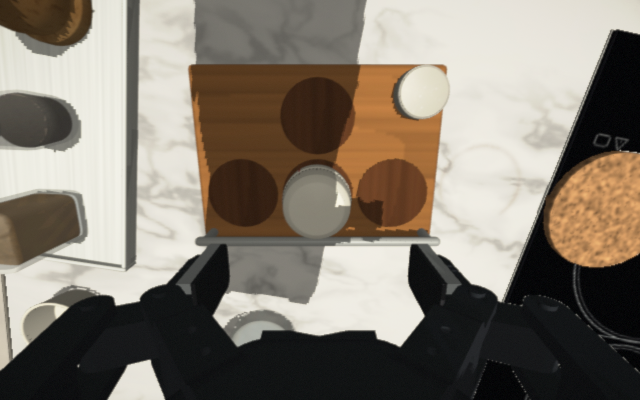

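```bash
python3 - <<'E'
from h import *
d=np.load("w17.npz");K,P=d["K"],d["P"]
for n,u,v,z in [("left",392,193,.012),("right",243,193,.012),("front",317,115,.012),("timer",317,201,.054),("mat",600,209,.014)]: print(n,ray(u,v,K,P,z))
plan([.5653,.0943,.088],190.5)
E
python3 -m handwheel '[[-0.0017,0,0.03,0,0,0.0013],[0,0,0.03,0,0,0],[0,0,0.025,0,0,0],[0,0,0.012,0,0,0],[0,0,0.006,0,0,0],[0,0,0,0,0,0],[0,0,0,0,0,0]]' -1
python3 - <<'E'
from h import *
plan([.5653,.0943,.088],190.5)
im,K,P=cap("wrist"); cv2.imwrite("pics/w18.png",im)
E
```

```text
left [0.55103566 0.15811001 0.012     ]
right [0.57571246 0.02836733 0.012     ]
front [0.49794505 0.0804842  0.012     ]
timer [0.55881371 0.09221631 0.054     ]
mat [0.53029685 0.34316696 0.014     ]
t 27.98 pos [0.5639 0.094  0.2007] yaw -169.31 w 0.0857 F [ 0.7  0.2 -1.2] tilt [ 0.03 -0.01]
shift total [-1.400e-03  1.000e-04  1.127e-01] rows 3 each [-4.700e-04  4.000e-05  3.758e-02]
turn total [-0.0001  0.0001  0.001 ] rows 1 each [-0.00011  0.00015  0.00104]
clock: 28.57
tool_pos: [0.5664, 0.0932, 0.0983]
ee_rot: [-0.091, 0.996, -0.0, 0.001]
ft_force: [0.5, -0.0, 0.5]
grip_width: 0.0855
t 28.57 pos [0.5664 0.0932 0.0983] yaw -169.61 w 0.0855 F [ 0.5 -0.   0.5] tilt [0.08 0.  ]
shift total [0.0009 0.0013 0.0103] rows 1 each [0.00086 0.0013  0.01033]
turn total [-0.0001  0.0004 -0.0006] rows 1 each [-8.0e-05  4.2e-04 -6.3e-04]
```

View pics/w18.png

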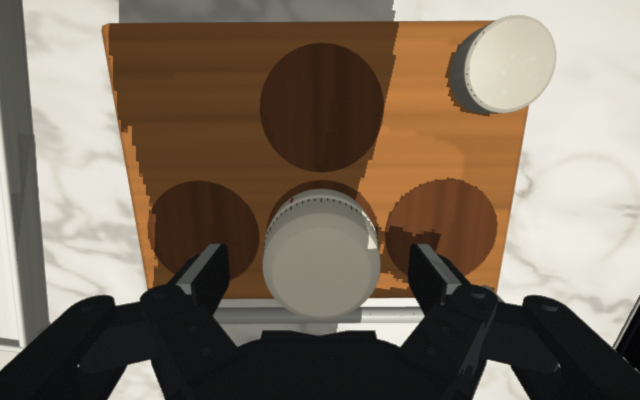

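```bash
python3 - <<'E'
from h import *
im,K,P=cap("wrist")
print(ray(321,257,K,P,.054),ray(321,262,K,P,.054))
plan([.5651,.0943,.082],190.5)
E
python3 -m handwheel '[[0.0004,0.001,0.006,0,0,0],[0,0,0.006,0,0,0],[0,0,0.004,0,0,0],[0,0,0,0,0,0],[0,0,0,0,0,0]]' -1
python3 - <<'E'
from h import *
plan([.5651,.0943,.082],190.5)
im,K,P=cap("wrist"); cv2.imwrite("pics/w19.png",im)
E
```

```text
[0.55725874 0.09198453 0.054     ] [0.559521   0.09240575 0.054     ]
t 28.67 pos [0.5666 0.0936 0.0989] yaw -169.57 w 0.0855 F [ 0.1  0.5 -0.2] tilt [0.15 0.  ]
shift total [0.0014 0.001  0.0169] rows 1 each [0.00142 0.00101 0.01693]
turn total [-0.0001  0.0008 -0.0004] rows 1 each [-0.00012  0.00082 -0.00038]
clock: 29.08
tool_pos: [0.5647, 0.0949, 0.0813]
ee_rot: [-0.091, 0.996, 0.0, -0.0]
ft_force: [-0.2, 0.2, 0.2]
grip_width: 0.0855
t 29.08 pos [0.5647 0.0949 0.0813] yaw -169.51 w 0.0855 F [-0.2  0.2  0.2] tilt [-0.02  0.  ]
shift total [-0.0003 -0.0007 -0.0007] rows 1 each [-0.0003  -0.0007  -0.00071]
turn total [ 0.     -0.0001 -0.0001] rows 1 each [ 3.0e-05 -1.3e-04 -6.0e-05]
```

View pics/w19.png

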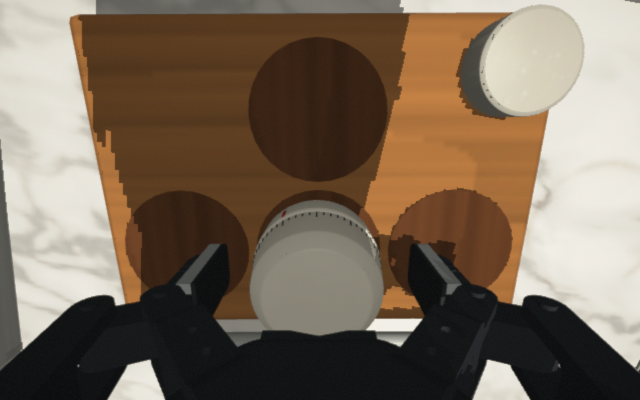

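```bash
python3 -m handwheel '[[0,0,0,0,0,0],[0,0,0,0,0,0],[0,0,0,0,0,0],[0,0,0,0,0,0],[0,0,0,0,0,0],[0,0,0,0,0,0]]' 1
python3 -c "
from h import *
plan()"
python3 -m handwheel '[[0,0,-0.005,0,0,0],[0,0,-0.01,0,0,0],[0,0,-0.01,0,0,0],[0,0,0,0,0,0],[0,0,0,0,0,0]]' 1
python3 - <<'E'
from h import *
plan([.532,.3545,.15],190.5,.033)
im,K,P=cap("scene"); zoom(im,250,100,450,310,2.8,"pics/s20.png")
im,K,P=cap("top"); zoom(im,200,180,400,310,4,"pics/t20.png")
im,K,P=cap("wrist"); cv2.imwrite("pics/w20.png",im)
E
```

```text
clock: 29.63
tool_pos: [0.5651, 0.0948, 0.0822]
ee_rot: [-0.091, 0.996, -0.0, 0.0]
ft_force: [-2.7, 0.7, 5.1]
grip_width: 0.0537
t 29.63 pos [0.5651 0.0948 0.0822] yaw -169.52 w 0.0537 F [-2.7  0.7  5.1] tilt [ 0.05 -0.  ]
clock: 30.05
tool_pos: [0.5657, 0.0949, 0.1077]
ee_rot: [-0.091, 0.996, -0.0, 0.001]
ft_force: [0.1, 0.1, -1.1]
grip_width: 0.054
t 30.05 pos [0.5657 0.0949 0.1077] yaw -169.52 w 0.0540 F [ 0.1  0.1 -1.1] tilt [0.14 0.01]
shift total [-0.0142  0.2614 -0.0423] rows 9 each [-0.00158  0.02904 -0.0047 ]
turn total [-0.0001  0.0007 -0.0001] rows 1 each [-9.0e-05  7.5e-04 -1.0e-04]
```

View pics/s20.png

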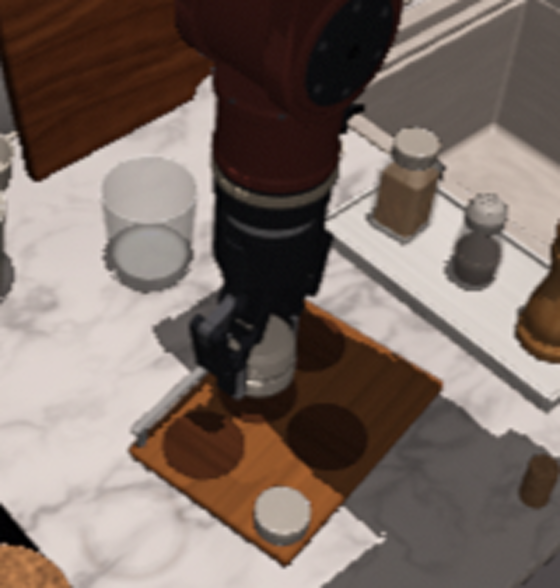

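View pics/t20.png

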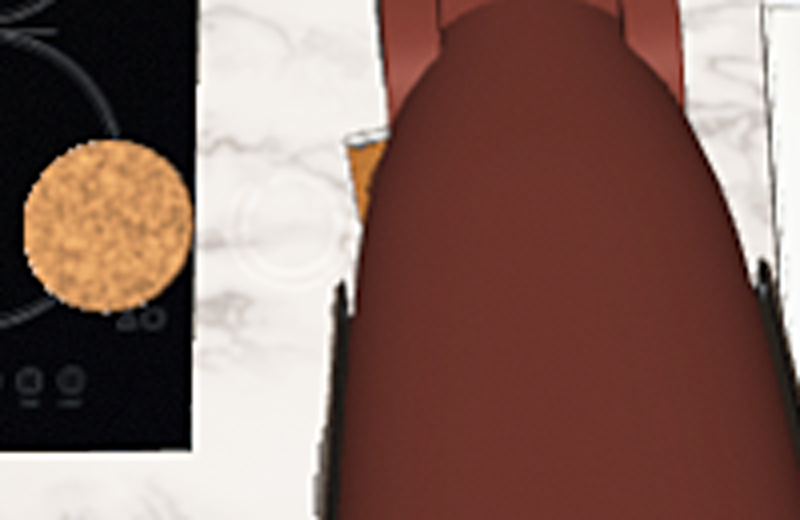

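View pics/w20.png

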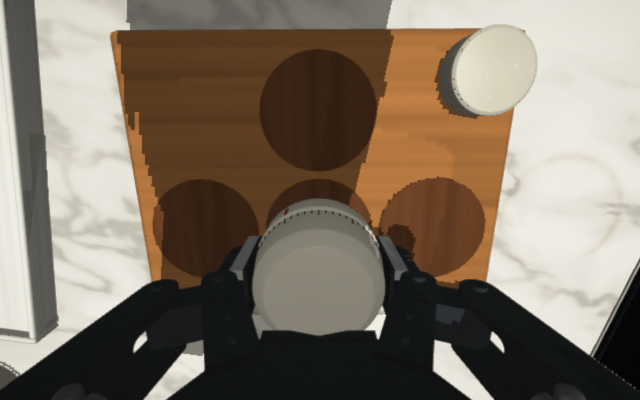

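```bash
python3 - <<'E'
from h import *
im,K,P=cap("top")
hsv=cv2.cvtColor(im,cv2.COLOR_BGR2HSV); m=cv2.inRange(hsv,(5,60,90),(25,255,255)); m[:, :200]=0; m[:,252:]=0; m[:200]=0; m[270:]=0
n,l,st,c=cv2.connectedComponentsWithStats(m); i=1+np.argmax(st[1:,4]); print(st[i],c[i]); b=st[i]
print(ray(*c[i],K,P,.014),ray(b[0]+b[2]/2-.5,b[1]+b[3]/2-.5,K,P,.012))
plan([.532,.3545,.15],190.5,.033)
E
python3 -m handwheel '[[0,0.005,-0.015,0,0,0],[0,0.012,-0.02,0,0,0],[-0.001,0.022,-0.01,0,0,0],[-0.0018,0.03,0,0,0,0],[-0.0018,0.033,0,0,0,0],[-0.0018,0.033,0,0,0,0],[-0.0018,0.033,0,0,0,0],[-0.0018,0.032,0,0,0,0],[-0.0015,0.028,0,0,0,0],[-0.001,0.02,0,0,0,0],[-0.001,0.01,0,0,0,0],[0,0.003,0,0,0,0]]' 1
python3 -m handwheel '[[0,0,0,0,0,0],[0,0,0,0,0,0]]' 1
python3 - <<'E'
from h import *
plan([.532,.3545,.09],190.5,.033)
im,K,P=cap("wrist"); cv2.imwrite("pics/w21.png",im);np.savez("w21.npz",im=im,K=K,P=P)
E
```

```text
[ 206  215   43   43 1466] [226.49113233 236.08390177]
[0.53161964 0.35588515 0.014     ] [0.53203868 0.35503226 0.012     ]
t 30.25 pos [0.5647 0.0948 0.1063] yaw -169.52 w 0.0540 F [-0.  -0.2 -1.2] tilt [-0.02  0.  ]
shift total [-0.0151  0.2613 -0.0437] rows 9 each [-0.00168  0.02903 -0.00485]
turn total [ 0.     -0.0001 -0.0001] rows 1 each [ 3.0e-05 -1.0e-04 -1.2e-04]
clock: 31.25
tool_pos: [0.5302, 0.3553, 0.1511]
ee_rot: [-0.092, 0.996, -0.0, -0.0]
ft_force: [-0.2, -0.8, -1.5]
grip_width: 0.0543
clock: 31.42
tool_pos: [0.5309, 0.3529, 0.1514]
ee_rot: [-0.091, 0.996, -0.0, -0.0]
ft_force: [-0.3, -0.1, -1.3]
grip_width: 0.0537
t 31.42 pos [0.5309 0.3529 0.1514] yaw -169.56 w 0.0537 F [-0.3 -0.1 -1.3] tilt [-0.01 -0.04]
shift total [-0.0014  0.0014  0.0614] rows 2 each [-0.00071  0.00072  0.03068]
turn total [-0.0002 -0.0001 -0.0003] rows 1 each [-2.0e-04 -9.0e-05 -3.4e-04]
```

View pics/w21.png

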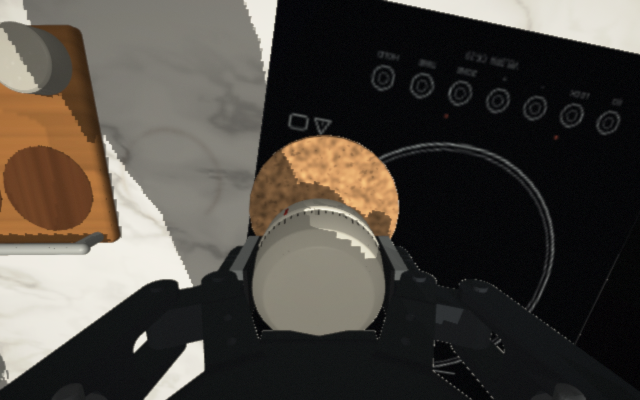

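```bash
python3 - <<'E'
from h import *
d=np.load("w21.npz");K,P=d["K"],d["P"]
im=d["im"];hsv=cv2.cvtColor(im,cv2.COLOR_BGR2HSV)
m=cv2.inRange(hsv,(5,60,40),(25,255,255)); m[:,:240]=0;m[:,410:]=0;m[:130]=0;m[235:]=0
pts=[]
for r in range(136,205,3):
    xs=np.where(m[r]>0)[0]
    if len(xs)>20: pts+=[ray(xs[0]-.5,r,K,P,.014)[:2],ray(xs[-1]+.5,r,K,P,.014)[:2]]
pts=np.array(pts)
from scipy.optimize import least_squares
f=lambda q:np.hypot(pts[:,0]-q[0],pts[:,1]-q[1])-.055
r=least_squares(f,[.53,.355],loss="soft_l1",f_scale=.001);print(r.x,np.round(f(r.x)*1e3,1))
plan([.532,.3545,.09],190.5,.033)
E
```

```text
[0.53156616 0.35593248] [ 0.4  0.3  0.3  0.2  0.5  0.4  0.3  0.2  0.3 -0.1  0.3  0.2  0.5 -0.1
 -0.1 -0.2 -0.  -0.1  0.2  0.1  0.  -0.1 -0.  -0.1 -0.5 -0.6 -0.4 -0.4
 -0.1 -0.1 -0.3 -0.3 -0.4 -0.4 -0.4 -0.4 -1.  -0.3 -0.8 -0.1 -0.5 -0.4
 -0.8 -0.7 -1.1 -1. ]
t 31.47 pos [0.531  0.3526 0.1515] yaw -169.59 w 0.0539 F [ 0.7  0.5 -1.4] tilt [-0.01 -0.03]
shift total [-0.0013  0.0017  0.0615] rows 2 each [-0.00067  0.00084  0.03074]
turn total [-0.0002 -0.0001 -0.0005] rows 1 each [-1.7e-04 -6.0e-05 -5.1e-04]
```

```bash
python3 -m handwheel '[[-0.0012,0.003,0.015,0,0,0],[0,0,0.02,0,0,0],[0,0,0.016,0,0,0],[0,0,0.008,0,0,0],[0,0,0.003,0,0,0],[0,0,0,0,0,0],[0,0,0,0,0,0]]' 1
python3 -m handwheel '[[0,0,0.002,0,0,0],[0,0,0,0,0,0],[0,0,0,0,0,0]]' 1
python3 -m handwheel '[[0,0,0.0015,0,0,0],[0,0,0,0,0,0],[0,0,0,0,0,0]]' 1
```

```text
clock: 32.05
tool_pos: [0.532, 0.3569, 0.0904]
ee_rot: [-0.091, 0.996, 0.0, 0.001]
ft_force: [-0.1, -0.3, -0.5]
grip_width: 0.0543
clock: 32.3
tool_pos: [0.5316, 0.3573, 0.0882]
ee_rot: [-0.091, 0.996, 0.0, 0.001]
ft_force: [-1.0, -0.3, -0.8]
grip_width: 0.0537
clock: 32.55
tool_pos: [0.5313, 0.3572, 0.0861]
ee_rot: [-0.091, 0.996, -0.0, 0.0]
ft_force: [-0.4, 0.1, -1.2]
grip_width: 0.0539
```

y is about 1.4 mm past the target, so I'll correct that and lower to contact.

```bash
python3 -m handwheel '[[0,-0.0014,0.001,0,0,0],[0,0,0,0,0,0],[0,0,0,0,0,0]]' 1
python3 -m handwheel '[[0,0,0.001,0,0,0],[0,0,0,0,0,0],[0,0,0,0,0,0]]' 1
python3 -m handwheel '[[0,0,0.0006,0,0,0],[0,0,0,0,0,0],[0,0,0,0,0,0]]' 1
```

```text
clock: 32.8
tool_pos: [0.5316, 0.3556, 0.0851]
ee_rot: [-0.091, 0.996, -0.0, 0.0]
ft_force: [-1.1, 0.1, -1.0]
grip_width: 0.0543
clock: 33.05
tool_pos: [0.5318, 0.3558, 0.0843]
ee_rot: [-0.091, 0.996, 0.0, 0.0]
ft_force: [-0.1, 0.2, 0.9]
grip_width: 0.054
clock: 33.3
tool_pos: [0.5318, 0.3558, 0.0843]
ee_rot: [-0.091, 0.996, 0.0, 0.0]
ft_force: [-2.4, -0.8, 8.2]
grip_width: 0.054
```

```bash
python3 -m handwheel '[[0,0,-0.0006,0,0,0],[0,0,0,0,0,0],[0,0,0,0,0,0],[0,0,0,0,0,0],[0,0,0,0,0,0]]' -1
python3 -m handwheel '[[0,0,-0.015,0,0,0],[0,0,-0.03,0,0,0],[0,0,-0.035,0,0,0],[0,0,-0.035,0,0,0],[0,0,-0.035,0,0,0],[0,0,-0.035,0,0,0],[0,0,0,0,0,0],[0,0,0,0,0,0]]' -1
python3 - <<'E'
from h import *
plan([.6235,-.1288,.28],100.5)
print(np.round(sense()["joints"],2))
im,K,P=cap("wrist"); cv2.imwrite("pics/w22.png",im);np.savez("w22.npz",im=im,K=K,P=P)
im,K,P=cap("top"); zoom(im,180,190,300,290,6,"pics/t22.png");np.savez("t22.npz",im=im,K=K,P=P)
E
```

```text
clock: 33.72
tool_pos: [0.5316, 0.3557, 0.084]
ee_rot: [-0.091, 0.996, -0.0, 0.0]
ft_force: [0.5, -0.6, -0.3]
grip_width: 0.0856
clock: 34.38
tool_pos: [0.5326, 0.3563, 0.2715]
ee_rot: [-0.091, 0.996, 0.001, 0.002]
ft_force: [0.2, -0.3, -0.3]
grip_width: 0.0851
t 34.38 pos [0.5326 0.3563 0.2715] yaw -169.52 w 0.0851 F [ 0.2 -0.3 -0.3] tilt [0.25 0.13]
shift total [-0.0012 -0.4935 -0.0092] rows 13 each [-9.000e-05 -3.796e-02 -7.100e-04]
turn total [0.0015 0.0008 0.4999] rows 14 each [1.100e-04 6.000e-05 3.571e-02]
[ 0.48  0.53  0.12  1.16 -0.    0.29]
```

View pics/w22.png

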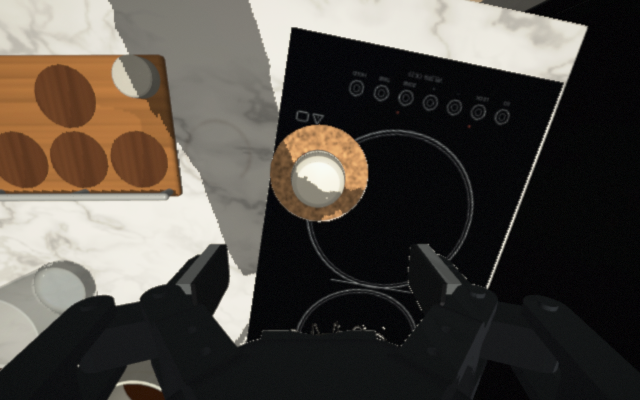

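View pics/t22.png

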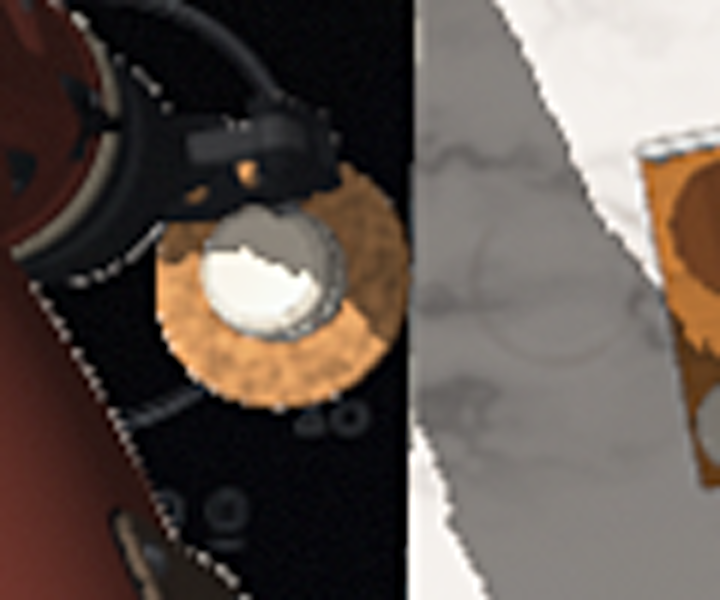

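```bash
python3 -m handwheel '[[0,0,0,0,0,0.0385],[0,0,0,0,0,0.0385],[0,0,0,0,0,0.0385],[0,0,0,0,0,0.0385],[0,0,0,0,0,0.0385],[0,0,0,0,0,0.0385],[0,0,0,0,0,0.0385],[0,0,0,0,0,0.0385],[0,0,0,0,0,0.0385],[0,0,0,0,0,0.0385],[0,0,0,0,0,0.0385],[0,0,0,0,0,0.0385]]' -1
python3 -m handwheel '[[0,0,0,0,0,0.038],[-0.038,0,0,0,0,0],[-0.038,0,0,0,0,0],[-0.038,0,0,0,0,0],[-0.038,0,0,0,0,0],[-0.038,0,0,0,0,0],[-0.038,0,0,0,0,0],[-0.038,0,0,0,0,0],[-0.038,0,0,0,0,0],[-0.038,0,0,0,0,0],[-0.038,0,0,0,0,0],[-0.038,0,0,0,0,0]]' -0.45
python3 -m handwheel '[[-0.038,0,0,0,0,0],[-0.038,0,0,0,0,0],[0,0,0,0,0,0],[0,0,0,0,0,0]]' -0.45
python3 - <<'E'
from h import *
plan([.6235,-.1288,.1187],100.5)
im,K,P=cap("wrist"); cv2.imwrite("pics/w23.png",im);np.savez("w23.npz",im=im,K=K,P=P)
im,K,P=cap("top"); zoom(im,180,190,340,290,5,"pics/t23.png");np.savez("t23.npz",im=im,K=K,P=P)
E
```

```text
clock: 35.48
tool_pos: [0.5309, 0.3554, 0.2671]
ee_rot: [0.595, 0.804, -0.001, -0.001]
ft_force: [0.5, 0.3, -1.0]
grip_width: 0.085
clock: 36.48
tool_pos: [0.6069, -0.057, 0.2673]
ee_rot: [0.64, 0.769, -0.001, -0.001]
ft_force: [0.5, -0.2, 0.5]
grip_width: 0.0617
clock: 36.82
tool_pos: [0.6208, -0.132, 0.2669]
ee_rot: [0.641, 0.768, -0.0, -0.001]
ft_force: [0.1, 1.1, 0.2]
grip_width: 0.062
t 36.82 pos [ 0.6208 -0.132   0.2669] yaw 100.29 w 0.0620 F [0.1 1.1 0.2] tilt [-0.16  0.06]
shift total [0.0024 0.0036 0.1482] rows 4 each [0.0006  0.00091 0.03705]
turn total [-0.0008 -0.0005 -0.0012] rows 1 each [-0.0008  -0.0005  -0.00117]
```

View pics/w23.png

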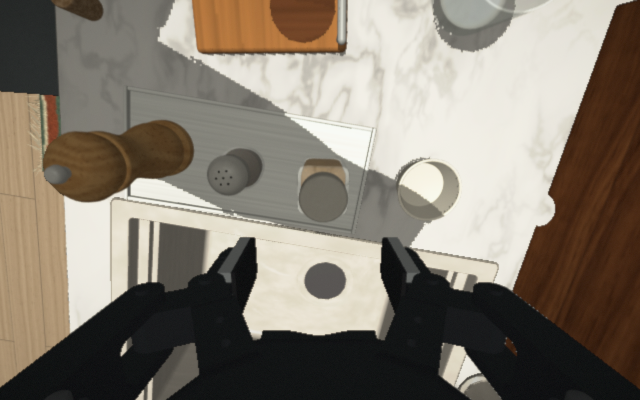

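View pics/t23.png

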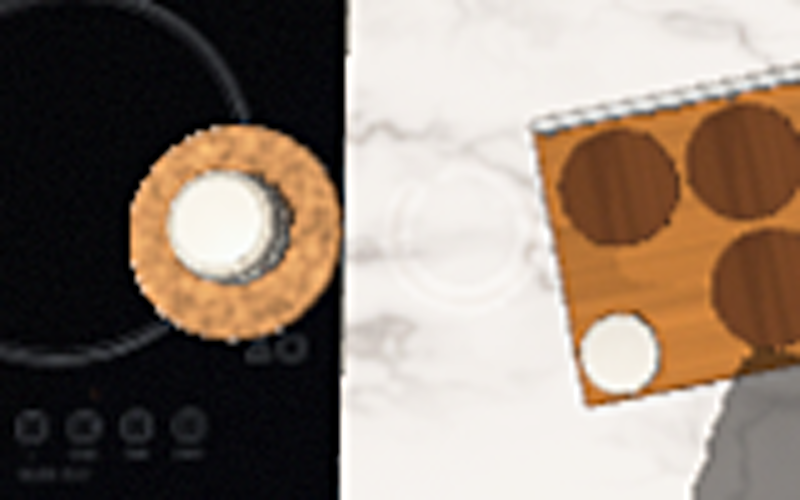

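```bash
python3 - <<'E'
from h import *
d=np.load("t23.npz");K,P=d["K"],d["P"]; z=lambda x,y:(180+(x+.5)/5-.5,190+(y+.5)/5-.5)
print("timer",ray(*z(221,224),K,P,.056),"mat",ray(*z(235,232),K,P,.014),"back",ray(*z(747,160),K,P,.012))
E
python3 -m handwheel '[[0.0022,0.0034,0.03,-0.0008,-0.0005,-0.0012],[0,0,0.03,0,0,0],[0,0,0.03,0,0,0],[0,0,0.03,0,0,0],[0,0,0.018,0,0,0],[0,0,0.009,0,0,0],[0,0,0,0,0,0],[0,0,0,0,0,0]]' -0.45
python3 - <<'E'
from h import *
plan([.6235,-.1288,.1187],100.5)
im,K,P=cap("wrist"); cv2.imwrite("pics/w24.png",im)
E
```

```text
timer [0.53117178 0.35318454 0.056     ] mat [0.53183037 0.35561096 0.014     ] back [0.56486591 0.09317067 0.012     ]
clock: 37.58
tool_pos: [0.6249, -0.1265, 0.1226]
ee_rot: [0.638, 0.77, 0.001, 0.001]
ft_force: [0.5, -0.5, 1.5]
grip_width: 0.0619
t 37.58 pos [ 0.6249 -0.1265  0.1226] yaw 100.76 w 0.0619 F [ 0.5 -0.5  1.5] tilt [ 0.17 -0.05]
shift total [-0.002  -0.0018  0.0039] rows 1 each [-0.00199 -0.00181  0.00387]
turn total [0.0009 0.0005 0.0015] rows 1 each [0.00089 0.00046 0.00145]
```

View pics/w24.png

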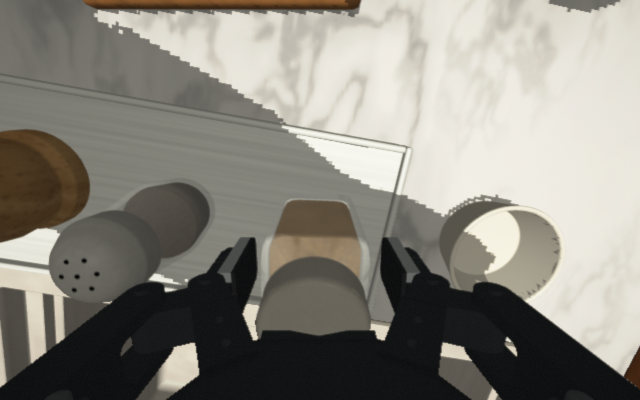

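```bash
python3 -m handwheel '[[0,0,0,0,0,0],[0,0,0,0,0,0]]' -0.45
python3 -c "
from h import *
plan([.6235,-.1288,.1187],100.5)"
```

```text
clock: 37.8
tool_pos: [0.6256, -0.1275, 0.1237]
ee_rot: [0.638, 0.77, 0.001, 0.003]
ft_force: [-1.1, 0.6, -0.3]
grip_width: 0.0616
t 37.80 pos [ 0.6256 -0.1275  0.1237] yaw 100.70 w 0.0616 F [-1.1  0.6 -0.3] tilt [ 0.31 -0.1 ]
shift total [-0.0009 -0.0023  0.0049] rows 1 each [-0.00088 -0.00232  0.00494]
turn total [0.0016 0.0009 0.0011] rows 1 each [0.00158 0.00087 0.00114]
```

```bash
python3 -m handwheel '[[-0.0009,-0.0023,0.0045,0.0016,0.0009,0.001],[0,0,0,0,0,0],[0,0,0,0,0,0],[0,0,0,0,0,0]]' -0.45
python3 -c "
from h import *
plan([.6235,-.1288,.1187],100.5)"
```

```text
clock: 38.13
tool_pos: [0.6226, -0.1288, 0.1176]
ee_rot: [0.639, 0.769, -0.0, -0.001]
ft_force: [0.2, -0.1, -0.6]
grip_width: 0.0617
t 38.13 pos [ 0.6226 -0.1288  0.1176] yaw 100.51 w 0.0617 F [ 0.2 -0.1 -0.6] tilt [-0.14  0.05]
shift total [-0.0002  0.0008 -0.0011] rows 1 each [-0.00019  0.00085 -0.00106]
turn total [-0.0007 -0.0004  0.    ] rows 1 each [-7.2e-04 -4.1e-04  4.0e-05]
```

```bash
python3 -m handwheel '[[0,0,0,0,0,0],[0,0,0,0,0,0],[0,0,0,0,0,0],[0,0,0,0,0,0],[0,0,0,0,0,0],[0,0,-0.005,0,0,0],[0,0,-0.015,0,0,0],[0,0,-0.03,0,0,0],[0,0,-0.025,0,0,0],[0,0,-0.01,0,0,0],[0,0,0,0,0,0],[0,0,0,0,0,0]]' 1
python3 -c "
from h import *
plan([.576,.0286,.20],100.5,.028)"
```

```text
clock: 39.13
tool_pos: [0.6227, -0.1287, 0.202]
ee_rot: [0.639, 0.769, -0.001, -0.001]
ft_force: [0.5, 0.5, -2.7]
grip_width: 0.0445
t 39.13 pos [ 0.6227 -0.1287  0.202 ] yaw 100.51 w 0.0445 F [ 0.5  0.5 -2.7] tilt [-0.15  0.05]
shift total [ 0.1632 -0.0172  0.0023] rows 6 each [ 0.02719 -0.00286  0.00038]
turn total [-0.0008 -0.0004  0.0001] rows 1 each [-7.8e-04 -4.4e-04  8.0e-05]
```

```bash
python3 -m handwheel '[[0.008,-0.0008,0,-0.0008,-0.0004,0],[0.02,-0.0022,0,0,0,0],[0.03,-0.0032,0,0,0,0],[0.032,-0.0034,0,0,0,0],[0.031,-0.0033,0,0,0,0],[0.023,-0.0025,0,0,0,0],[0.013,-0.0013,0,0,0,0],[0.006,-0.0005,0,0,0,0],[0,0,0,0,0,0],[0,0,0,0,0,0],[0,0,0,0,0,0]]' 1
python3 - <<'E'
from h import *
plan([.576,.0286,.122],100.5,.028)
im,K,P=cap("scene"); zoom(im,250,100,450,310,2.8,"pics/s25.png")
E
```

```text
clock: 40.05
tool_pos: [0.5766, 0.0274, 0.2024]
ee_rot: [0.64, 0.769, -0.0, 0.0]
ft_force: [0.6, -0.5, -2.6]
grip_width: 0.0441
t 40.05 pos [0.5766 0.0274 0.2024] yaw 100.46 w 0.0441 F [ 0.6 -0.5 -2.6] tilt [ 0.02 -0.02]
shift total [ 0.0013 -0.0004  0.0804] rows 3 each [ 0.00045 -0.00012  0.02678]
turn total [ 0.0001  0.0001 -0.0002] rows 1 each [ 8.0e-05  1.0e-04 -2.3e-04]
```

View pics/s25.png

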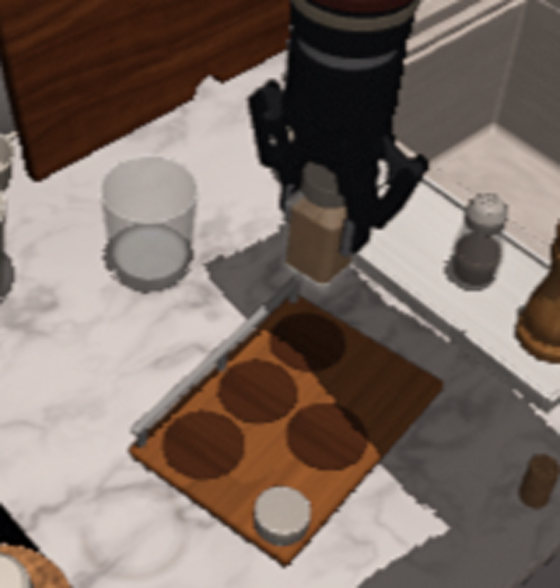

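```bash
python3 -m handwheel '[[0.001,-0.0004,0.015,0,0,0],[0,0,0.025,0,0,0],[0,0,0.022,0,0,0],[0,0,0.012,0,0,0],[0,0,0.005,0,0,0],[0,0,0.001,0,0,0],[0,0,0,0,0,0],[0,0,0,0,0,0]]' 1
python3 -m handwheel '[[0,0,0.002,0,0,0],[0,0,0,0,0,0],[0,0,0,0,0,0]]' 1
python3 -c "
from h import *
plan([.576,.0286,.118],100.5,.028)"
```

```text
clock: 40.77
tool_pos: [0.5765, 0.0289, 0.1236]
ee_rot: [0.64, 0.769, 0.001, 0.001]
ft_force: [-0.0, -0.5, -1.8]
grip_width: 0.0441
clock: 41.02
tool_pos: [0.5759, 0.0293, 0.1211]
ee_rot: [0.639, 0.769, 0.0, 0.0]
ft_force: [0.2, -0.4, -1.4]
grip_width: 0.0441
t 41.02 pos [0.5759 0.0293 0.1211] yaw 100.52 w 0.0441 F [ 0.2 -0.4 -1.4] tilt [0.06 0.  ]
shift total [-0.0007 -0.      0.0031] rows 1 each [-7.00e-04 -4.00e-05  3.11e-03]
turn total [0.0003 0.0001 0.0001] rows 1 each [3.4e-04 5.0e-05 1.0e-04]
```

```bash
python3 -m handwheel '[[-0.0007,0,0.002,0,0,0],[0,0,0,0,0,0],[0,0,0,0,0,0]]' 1
python3 -m handwheel '[[0,0,0.001,0,0,0],[0,0,0,0,0,0],[0,0,0,0,0,0]]' 1
python3 -m handwheel '[[0,0,0.0007,0,0,0],[0,0,0,0,0,0],[0,0,0,0,0,0]]' 1
```

```text
clock: 41.27
tool_pos: [0.5757, 0.0286, 0.1186]
ee_rot: [0.639, 0.769, 0.0, 0.0]
ft_force: [-0.7, 0.2, -1.5]
grip_width: 0.0441
clock: 41.52
tool_pos: [0.5759, 0.0286, 0.1179]
ee_rot: [0.639, 0.769, 0.0, 0.0]
ft_force: [-2.0, -0.3, 2.9]
grip_width: 0.0446
clock: 41.77
tool_pos: [0.5759, 0.0286, 0.1179]
ee_rot: [0.639, 0.769, 0.0, 0.0]
ft_force: [-4.2, 0.5, 11.2]
grip_width: 0.0441
```

```bash
python3 -m handwheel '[[0,0,-0.001,0,0,0],[0,0,0,0,0,0],[0,0,0,0,0,0],[0,0,0,0,0,0]]' -0.45
python3 -m handwheel '[[0,0,-0.01,0,0,0],[0,0,-0.025,0,0,0],[0,0,-0.035,0,0,0],[0,0,-0.035,0,0,0],[0,0,-0.025,0,0,0],[0,0,0,0,0,0],[0,0,0,0,0,0]]' -0.4
python3 - <<'E'
from h import *
plan([.541,-.1295,.25],100.5)
im,K,P=cap("wrist"); cv2.imwrite("pics/w26.png",im);np.savez("w26.npz",im=im,K=K,P=P)
E
```

```text
clock: 42.1
tool_pos: [0.5758, 0.0286, 0.1178]
ee_rot: [0.639, 0.769, 0.0, 0.0]
ft_force: [0.1, 0.6, 0.7]
grip_width: 0.0619
clock: 42.68
tool_pos: [0.5767, 0.0286, 0.2501]
ee_rot: [0.639, 0.769, 0.001, 0.002]
ft_force: [-0.7, 0.5, -0.2]
grip_width: 0.0594
t 42.68 pos [0.5767 0.0286 0.2501] yaw 100.52 w 0.0594 F [-0.7  0.5 -0.2] tilt [ 0.23 -0.01]
shift total [-1.489e-01 -6.390e-02 -1.000e-04] rows 5 each [-2.978e-02 -1.278e-02 -1.000e-05]
turn total [0.0012 0.0003 0.0001] rows 1 each [0.00124 0.00031 0.00011]
```

View pics/w26.png

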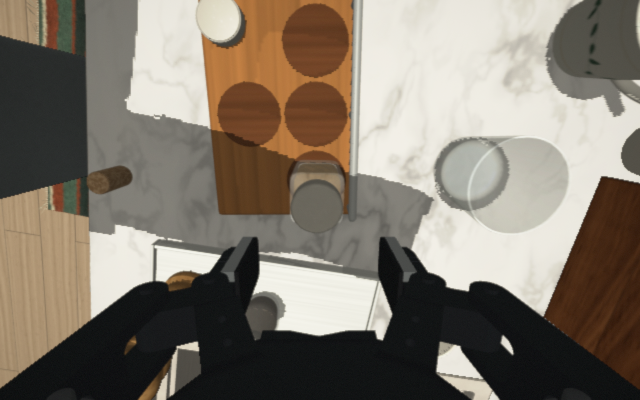

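The jar stands on the right seat. Next is the shaker.

```bash
python3 -m handwheel '[[-0.03,-0.0128,0,0,0,0],[-0.03,-0.0128,0,0,0,0],[-0.03,-0.0128,0,0,0,0],[-0.03,-0.0128,0,0,0,0],[-0.029,-0.0127,0,0,0,0],[0,0,0,0,0,0],[0,0,0,0,0,0],[0,0,0,0,0,0]]' -0.4
python3 - <<'E'
from h import *
plan([.541,-.1295,.118],100.5)
im,K,P=cap("wrist"); cv2.imwrite("pics/w27.png",im);np.savez("w27.npz",im=im,K=K,P=P)
E
```

```text
clock: 43.4
tool_pos: [0.5396, -0.1293, 0.2469]
ee_rot: [0.64, 0.769, -0.0, -0.001]
ft_force: [-0.3, 1.2, -0.4]
grip_width: 0.0596
t 43.40 pos [ 0.5396 -0.1293  0.2469] yaw 100.48 w 0.0596 F [-0.3  1.2 -0.4] tilt [-0.09  0.06]
shift total [-0.0007  0.0015  0.1289] rows 4 each [-0.00017  0.00038  0.03223]
turn total [-0.0004 -0.0004 -0.0001] rows 1 each [-0.00041 -0.00044 -0.0001 ]
```

View pics/w27.png

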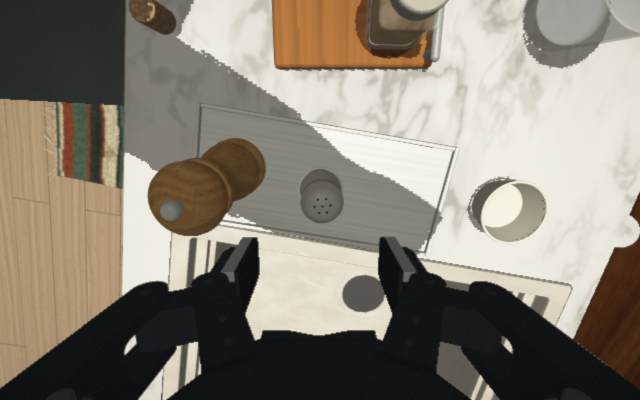

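```bash
python3 - <<'E'
from h import *
d=np.load("w27.npz");K,P=d["K"],d["P"]
print("shk",ray(322,205,K,P,.102),"mill",ray(171,210,K,P,.157))
plan([.541,-.1295,.118],100.5)
E
python3 -m handwheel '[[-0.0005,0.001,0.03,0,0,0],[0,0,0.03,0,0,0],[0,0,0.03,0,0,0],[0,0,0.022,0,0,0],[0,0,0.012,0,0,0],[0,0,0.006,0,0,0],[0,0,0,0,0,0],[0,0,0,0,0,0],[0,0,0,0,0,0]]' -0.4
python3 - <<'E'
from h import *
plan([.541,-.1295,.114],100.5)
im,K,P=cap("wrist"); cv2.imwrite("pics/w28.png",im)
E
```

```text
shk [ 0.5422326  -0.12719032  0.102     ] mill [ 0.45637778 -0.12916569  0.157     ]
t 43.45 pos [ 0.5398 -0.1288  0.2471] yaw 100.54 w 0.0599 F [0.4 0.1 0. ] tilt [-0.06  0.05]
shift total [-0.0011  0.0011  0.1291] rows 4 each [-0.00027  0.00028  0.03229]
turn total [-0.0003 -0.0004  0.0002] rows 1 each [-0.00027 -0.00036  0.00022]
clock: 44.2
tool_pos: [0.542, -0.1297, 0.1189]
ee_rot: [0.639, 0.769, 0.0, 0.001]
ft_force: [0.5, -0.3, -0.4]
grip_width: 0.0601
t 44.20 pos [ 0.542  -0.1297  0.1189] yaw 100.55 w 0.0601 F [ 0.5 -0.3 -0.4] tilt [ 0.1  -0.03]
shift total [ 0.0004 -0.0009  0.0049] rows 1 each [ 0.00036 -0.00093  0.0049 ]
turn total [0.0005 0.0002 0.0003] rows 1 each [0.00051 0.00025 0.00029]
```

View pics/w28.png

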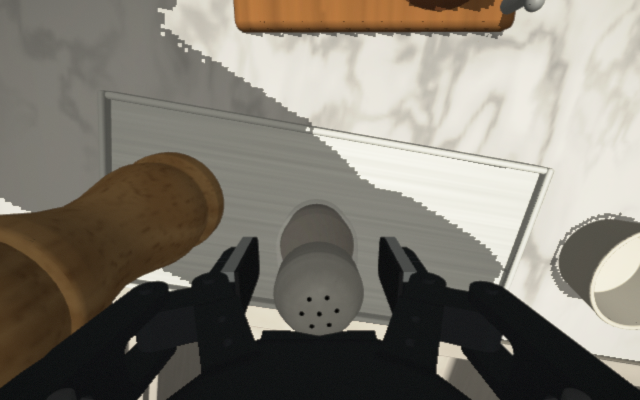

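```bash
python3 -m handwheel '[[0.0015,0,0.0045,0,0,0],[0,0,0,0,0,0],[0,0,0,0,0,0]]' -0.4
python3 -m handwheel '[[0,0,0,0,0,0],[0,0,0,0,0,0],[0,0,0,0,0,0],[0,0,0,0,0,0],[0,0,0,0,0,0],[0,0,0,0,0,0]]' 1
python3 -m handwheel '[[0,0,-0.005,0,0,0],[0,0,-0.015,0,0,0],[0,0,-0.03,0,0,0],[0,0,-0.03,0,0,0],[0,0,-0.03,0,0,0],[0,0,-0.02,0,0,0],[0,0,-0.008,0,0,0],[0,0,0,0,0,0],[0,0,0,0,0,0]]' 1
python3 -c "
from h import *
plan([.5515,.1586,.245],100.5,.03)"
```

```text
clock: 44.5
tool_pos: [0.541, -0.1283, 0.1136]
ee_rot: [0.639, 0.769, 0.0, 0.0]
ft_force: [0.6, 0.1, 0.6]
grip_width: 0.0598
clock: 45.0
tool_pos: [0.541, -0.1285, 0.1141]
ee_rot: [0.639, 0.769, 0.0, 0.0]
ft_force: [-2.8, 0.6, 8.8]
grip_width: 0.0385
clock: 45.75
tool_pos: [0.5407, -0.1283, 0.2507]
ee_rot: [0.639, 0.769, 0.0, -0.0]
ft_force: [-0.6, 0.1, -1.3]
grip_width: 0.0384
t 45.75 pos [ 0.5407 -0.1283  0.2507] yaw 100.51 w 0.0384 F [-0.6  0.1 -1.3] tilt [-0.02  0.02]
shift total [0.2801 0.063  0.0057] rows 10 each [0.02801 0.0063  0.00057]
turn total [-0.0001 -0.0001  0.0001] rows 1 each [-8.e-05 -1.e-04  7.e-05]
```

```bash
python3 -m handwheel '[[0.01,0.0022,0,0,0,0],[0.02,0.0045,0,0,0,0],[0.03,0.0067,0.001,0,0,0],[0.036,0.0081,0.001,0,0,0],[0.036,0.0081,0.001,0,0,0],[0.036,0.0081,0.001,0,0,0],[0.036,0.0081,0.001,0,0,0],[0.032,0.0072,0.0005,0,0,0],[0.022,0.005,0,0,0,0],[0.014,0.0031,0,0,0,0],[0.006,0.0014,0,0,0,0],[0.0021,0.0005,0,0,0,0]]' 1
python3 -m handwheel '[[0,0,0,0,0,0],[0,0,0,0,0,0],[0,0,0,0,0,0]]' 1
python3 - <<'E'
from h import *
plan([.5515,.1586,.118],100.5)
im,K,P=cap("wrist"); cv2.imwrite("pics/w29.png",im);np.savez("w29.npz",im=im,K=K,P=P)
E
```

```text
clock: 46.75
tool_pos: [0.5508, 0.1598, 0.2445]
ee_rot: [0.639, 0.769, -0.001, -0.001]
ft_force: [0.8, -0.6, -1.0]
grip_width: 0.0385
clock: 47.0
tool_pos: [0.5517, 0.1575, 0.2457]
ee_rot: [0.64, 0.769, -0.0, 0.0]
ft_force: [0.4, 0.6, -0.4]
grip_width: 0.0384
t 47.00 pos [0.5517 0.1575 0.2457] yaw 100.44 w 0.0384 F [ 0.4  0.6 -0.4] tilt [-0.01 -0.01]
shift total [ 0.0011 -0.      0.1277] rows 4 each [ 0.00028 -0.       0.03193]
turn total [-0.      0.0001 -0.0003] rows 1 each [-5.0e-05  6.0e-05 -3.1e-04]
```

View pics/w29.png

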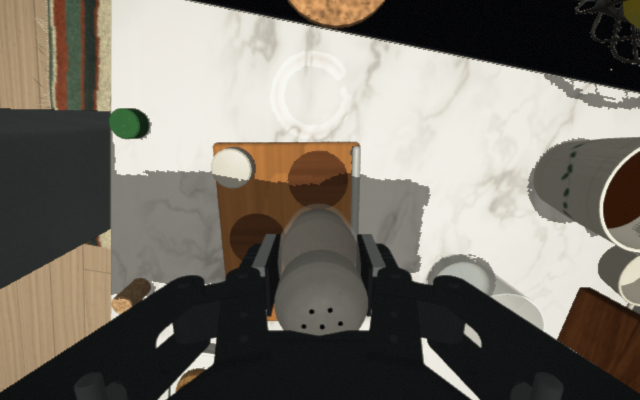

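```bash
python3 -m handwheel '[[0.001,0,0.015,0,0,0],[0,0,0.03,0,0,0],[0,0,0.03,0,0,0],[0,0,0.025,0,0,0],[0,0,0.015,0,0,0],[0,0,0.008,0,0,0],[0,0,0.003,0,0,0],[0,0,0,0,0,0],[0,0,0,0,0,0],[0,0,0,0,0,0]]' 1
python3 -c "
from h import *
plan([.5515,.1586,.114],100.5)"
```

```text
clock: 47.88
tool_pos: [0.5525, 0.1595, 0.1212]
ee_rot: [0.639, 0.769, 0.001, 0.001]
ft_force: [0.3, -0.4, -0.7]
grip_width: 0.0385
t 47.88 pos [0.5525 0.1595 0.1212] yaw 100.51 w 0.0385 F [ 0.3 -0.4 -0.7] tilt [0.14 0.02]
shift total [-0.0007 -0.0011  0.0072] rows 1 each [-0.00072 -0.00112  0.00718]
turn total [0.0008 0.     0.0001] rows 1 each [7.7e-04 2.0e-05 5.0e-05]
```

```bash
python3 -m handwheel '[[-0.0007,-0.0005,0.003,0,0,0],[0,0,0,0,0,0],[0,0,0,0,0,0]]' 1
python3 -m handwheel '[[0,0,0.002,0,0,0],[0,0,0,0,0,0],[0,0,0,0,0,0]]' 1
python3 -m handwheel '[[0,0,0.001,0,0,0],[0,0,0,0,0,0],[0,0,0,0,0,0]]' 1
```

```text
clock: 48.13
tool_pos: [0.5513, 0.1587, 0.1172]
ee_rot: [0.639, 0.769, 0.0, 0.0]
ft_force: [0.2, -0.2, -1.0]
grip_width: 0.0388
clock: 48.38
tool_pos: [0.5511, 0.1587, 0.1148]
ee_rot: [0.639, 0.769, 0.0, 0.0]
ft_force: [-0.0, -1.1, -0.5]
grip_width: 0.0384
clock: 48.63
tool_pos: [0.5513, 0.1588, 0.1142]
ee_rot: [0.639, 0.769, 0.0, 0.0]
ft_force: [-0.7, 0.2, 3.6]
grip_width: 0.0386
```

```bash
python3 -m handwheel '[[0,0,-0.0005,0,0,0],[0,0,0,0,0,0],[0,0,0,0,0,0],[0,0,0,0,0,0]]' -0.4
python3 -m handwheel '[[0,0,-0.01,0,0,0],[0,0,-0.025,0,0,0],[0,0,-0.035,0,0,0],[0,0,-0.035,0,0,0],[0,0,-0.035,0,0,0],[0,0,-0.025,0,0,0],[0,0,0,0,0,0],[0,0,0,0,0,0]]' -1
python3 - <<'E'
from h import *
plan([.4563,-.1300,.28],100.5)
im,K,P=cap("wrist"); cv2.imwrite("pics/w30.png",im);np.savez("w30.npz",im=im,K=K,P=P)
E
```

```text
clock: 48.97
tool_pos: [0.5513, 0.1587, 0.1144]
ee_rot: [0.639, 0.769, 0.0, 0.0]
ft_force: [0.1, -0.7, -0.1]
grip_width: 0.0596
clock: 49.63
tool_pos: [0.5519, 0.1588, 0.2816]
ee_rot: [0.639, 0.769, 0.002, 0.001]
ft_force: [-0.3, 0.8, -0.1]
grip_width: 0.0853
t 49.63 pos [0.5519 0.1588 0.2816] yaw 100.52 w 0.0853 F [-0.3  0.8 -0.1] tilt [0.23 0.04]
shift total [-0.2665 -0.1468  0.0011] rows 9 each [-0.02961 -0.01631  0.00012]
turn total [0.0013 0.     0.0001] rows 1 each [1.31e-03 4.00e-05 9.00e-05]
```

View pics/w30.png

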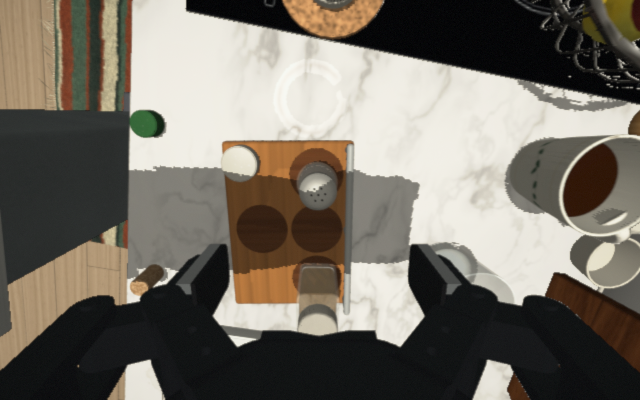

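The shaker stands on the left seat. The mill is last.

```bash
python3 -m handwheel '[[-0.0296,-0.0163,0,0,0,0],[-0.0296,-0.0163,0,0,0,0],[-0.0296,-0.0163,0,0,0,0],[-0.0296,-0.0163,0,0,0,0],[-0.0296,-0.0163,0,0,0,0],[-0.0296,-0.0163,0,0,0,0],[-0.0296,-0.0163,0,0,0,0],[-0.0296,-0.0163,0,0,0,0],[-0.0296,-0.0163,0,0,0,0],[0,0,0,0,0,0],[0,0,0,0,0,0],[0,0,0,0,0,0]]' -1
python3 - <<'E'
from h import *
plan([.4563,-.13,.174],100.5)
im,K,P=cap("wrist"); cv2.imwrite("pics/w31.png",im);np.savez("w31.npz",im=im,K=K,P=P)
E
```

```text
clock: 50.68
tool_pos: [0.4551, -0.1297, 0.2786]
ee_rot: [0.64, 0.769, 0.0, -0.001]
ft_force: [-0.6, -0.0, -0.0]
grip_width: 0.0856
t 50.68 pos [ 0.4551 -0.1297  0.2786] yaw 100.47 w 0.0856 F [-0.6 -0.  -0. ] tilt [-0.07  0.07]
shift total [-0.0007  0.0012  0.1046] rows 3 each [-0.00022  0.00041  0.03485]
turn total [-0.0003 -0.0004 -0.0002] rows 1 each [-0.00032 -0.00043 -0.00016]
```

View pics/w31.png

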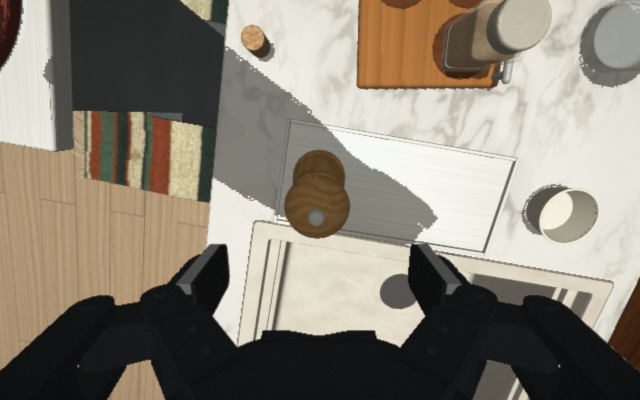

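```bash
python3 - <<'E'
from h import *
d=np.load("w31.npz");K,P=d["K"],d["P"]
print("mill",ray(316.5,217,K,P,.157))
d=np.load("w30.npz");K,P=d["K"],d["P"]
print("shk",ray(319,189,K,P,.102),"frontseat",ray(262,229,K,P,.012))
E
python3 -m handwheel '[[0,0.0005,0.03,0,0,0],[0,0,0.03,0,0,0],[0,0,0.025,0,0,0],[0,0,0.014,0,0,0],[0,0,0.006,0,0,0],[0,0,0,0,0,0],[0,0,0,0,0,0],[0,0,0,0,0,0]]' -1
python3 - <<'E'
from h import *
plan([.4563,-.13,.1745],100.5)
im,K,P=cap("wrist"); cv2.imwrite("pics/w32.png",im)
E
```

```text
mill [ 0.45413851 -0.12969501  0.157     ]
shk [0.55276174 0.16414934 0.102     ] frontseat [0.49897418 0.08126921 0.012     ]
clock: 51.4
tool_pos: [0.4569, -0.1298, 0.1754]
ee_rot: [0.639, 0.769, 0.0, 0.001]
ft_force: [0.2, -0.6, 0.7]
grip_width: 0.0852
t 51.40 pos [ 0.4569 -0.1298  0.1754] yaw 100.56 w 0.0852 F [ 0.2 -0.6  0.7] tilt [ 0.1  -0.03]
shift total [-0.0001 -0.0006  0.0009] rows 1 each [-0.00012 -0.00061  0.00089]
turn total [0.0005 0.0003 0.0003] rows 1 each [0.00053 0.00027 0.00033]
```

View pics/w32.png

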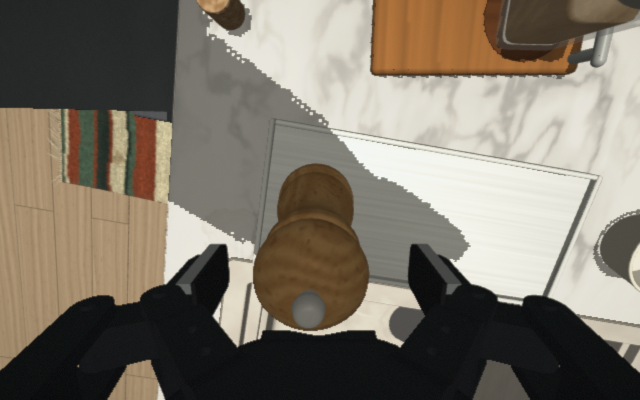

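```bash
python3 -m handwheel '[[0.001,-0.002,0.001,0,0,0],[0,0,0,0,0,0],[0,0,0,0,0,0]]' -1
python3 -m handwheel '[[0,0,0,0,0,0],[0,0,0,0,0,0],[0,0,0,0,0,0],[0,0,0,0,0,0],[0,0,0,0,0,0],[0,0,0,0,0,0],[0,0,0,0,0,0],[0,0,0,0,0,0]]' 1
python3 - <<'E'
from h import *
plan()
im,K,P=cap("wrist"); cv2.imwrite("pics/w33.png",im)
E
```

```text
clock: 51.7
tool_pos: [0.454, -0.1294, 0.1738]
ee_rot: [0.639, 0.769, 0.0, 0.0]
ft_force: [-0.2, 0.4, -0.1]
grip_width: 0.0855
clock: 52.37
tool_pos: [0.4539, -0.1295, 0.1739]
ee_rot: [0.639, 0.769, -0.0, 0.0]
ft_force: [-3.1, -0.2, 8.6]
grip_width: 0.0465
t 52.37 pos [ 0.4539 -0.1295  0.1739] yaw 100.51 w 0.0465 F [-3.1 -0.2  8.6] tilt [ 0.01 -0.03]
```

View pics/w33.png

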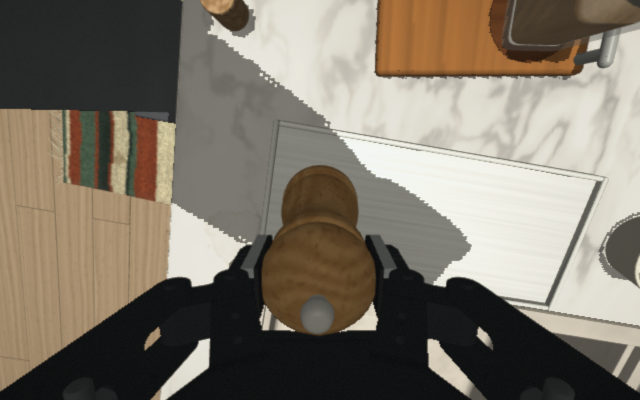

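```bash
python3 - <<'E'
from h import *
im,K,P=cap("wrist"); s=sense(); M=R.from_quat(s["ee_rot"]).as_matrix()
for z in (.155,.157): print(M.T@(ray(317,315,K,P,z)-s["tool_pos"]))
E
python3 -m handwheel '[[0,0,-0.005,0,0,0],[0,0,-0.01,0,0,0],[0,0,-0.02,0,0,0],[0,0,-0.015,0,0,0],[0,0,-0.005,0,0,0],[0,0,0,0,0,0],[0,0,0,0,0,0]]' 1
python3 -c "
from h import *
plan([.499,.0817,.229],100.5,.028)"
```

```text
[ 0.00023361 -0.00010561  0.01887957]
[ 1.73097303e-03 -9.71138657e-05  1.68788506e-02]
clock: 53.05
tool_pos: [0.4538, -0.1292, 0.228]
ee_rot: [0.639, 0.769, 0.0, 0.0]
ft_force: [-0.5, 0.3, -2.0]
grip_width: 0.0462
t 53.05 pos [ 0.4538 -0.1292  0.228 ] yaw 100.51 w 0.0462 F [-0.5  0.3 -2. ] tilt [0.01 0.01]
shift total [ 0.1991  0.0829 -0.0009] rows 8 each [ 0.02489  0.01036 -0.00012]
turn total [ 0.0001 -0.      0.0001] rows 1 each [ 9.e-05 -4.e-05  8.e-05]
```

```bash
python3 -m handwheel '[[0.007,0.0029,0,0,0,0],[0.014,0.0058,0,0,0,0],[0.022,0.0092,0,0,0,0],[0.028,0.0117,0,0,0,0],[0.03,0.0125,0,0,0,0],[0.03,0.0125,0,0,0,0],[0.027,0.0113,0,0,0,0],[0.02,0.0083,0,0,0,0],[0.012,0.005,0,0,0,0],[0.006,0.0025,0,0,0,0],[0.003,0.0012,0,0,0,0],[0,0,0,0,0,0]]' 1
python3 -m handwheel '[[0,0,0,0,0,0],[0,0,0,0,0,0]]' 1
python3 - <<'E'
from h import *
plan([.499,.0817,.178],100.5,.028)
im,K,P=cap("wrist"); cv2.imwrite("pics/w34.png",im)
im,K,P=cap("scene"); zoom(im,250,100,450,310,2.8,"pics/s34.png")
E
```

```text
clock: 54.05
tool_pos: [0.4988, 0.0818, 0.2278]
ee_rot: [0.639, 0.769, -0.0, -0.0]
ft_force: [-0.3, 0.1, -2.0]
grip_width: 0.0462
clock: 54.22
tool_pos: [0.4989, 0.0807, 0.2283]
ee_rot: [0.64, 0.769, -0.0, 0.0]
ft_force: [0.1, 0.4, -1.8]
grip_width: 0.0463
t 54.22 pos [0.4989 0.0807 0.2283] yaw 100.46 w 0.0463 F [ 0.1  0.4 -1.8] tilt [-0.01 -0.01]
shift total [0.0009 0.0002 0.0503] rows 2 each [0.00047 0.00012 0.02513]
turn total [-0.      0.     -0.0002] rows 1 each [-4.0e-05  5.0e-05 -2.4e-04]
```

View pics/w34.png

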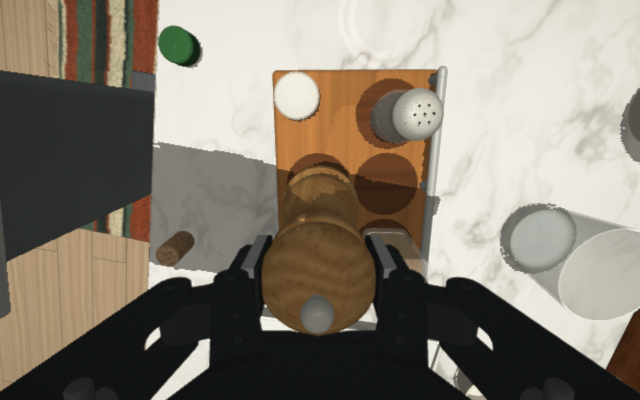

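View pics/s34.png

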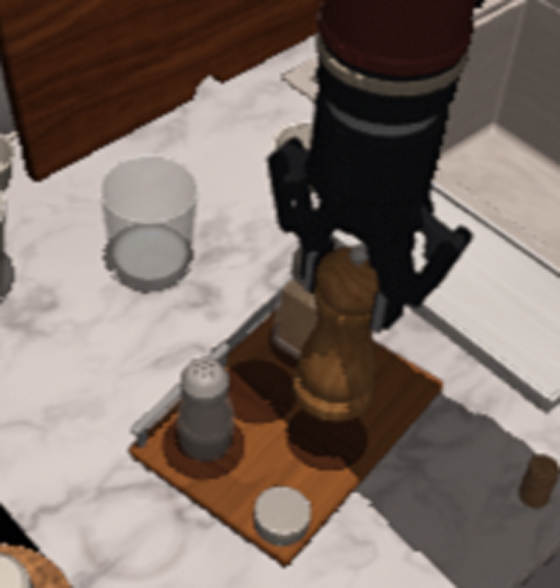

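```bash
python3 -m handwheel '[[0,0,0.012,0,0,0],[0,0,0.016,0,0,0],[0,0,0.012,0,0,0],[0,0,0.006,0,0,0],[0,0,0.002,0,0,0],[0,0,0,0,0,0],[0,0,0,0,0,0],[0,0,0,0,0,0]]' 1
python3 -c "
from h import *
plan([.499,.0812,.174],100.5,.028)"
```

```text
clock: 54.98
tool_pos: [0.4996, 0.0815, 0.1811]
ee_rot: [0.639, 0.769, 0.001, 0.001]
ft_force: [-0.0, 0.5, -0.9]
grip_width: 0.0462
t 54.98 pos [0.4996 0.0815 0.1811] yaw 100.51 w 0.0462 F [-0.   0.5 -0.9] tilt [0.09 0.01]
shift total [-0.0001 -0.0007  0.0071] rows 1 each [-0.00013 -0.00067  0.00713]
turn total [0.0005 0.0001 0.0001] rows 1 each [4.8e-04 6.0e-05 7.0e-05]
```

```bash
python3 -m handwheel '[[0,-0.0003,0.003,0,0,0],[0,0,0,0,0,0],[0,0,0,0,0,0]]' 1
python3 -m handwheel '[[0,0,0.002,0,0,0],[0,0,0,0,0,0],[0,0,0,0,0,0]]' 1
python3 -m handwheel '[[0,0,0.001,0,0,0],[0,0,0,0,0,0],[0,0,0,0,0,0]]' 1
```

```text
clock: 55.23
tool_pos: [0.4988, 0.0815, 0.1775]
ee_rot: [0.639, 0.769, 0.0, 0.0]
ft_force: [0.3, -0.6, -1.3]
grip_width: 0.0464
clock: 55.48
tool_pos: [0.4988, 0.0815, 0.1753]
ee_rot: [0.639, 0.769, 0.0, 0.0]
ft_force: [0.1, 0.2, -1.7]
grip_width: 0.0462
clock: 55.73
tool_pos: [0.4988, 0.0814, 0.1744]
ee_rot: [0.639, 0.769, 0.0, 0.0]
ft_force: [0.4, -0.6, -2.2]
grip_width: 0.0464
```

```bash
python3 -m handwheel '[[0,0,0.0008,0,0,0],[0,0,0,0,0,0],[0,0,0,0,0,0]]' 1
python3 -m handwheel '[[0,0,0.0004,0,0,0],[0,0,0,0,0,0],[0,0,0,0,0,0]]' 1
```

```text
clock: 55.98
tool_pos: [0.4989, 0.0814, 0.1739]
ee_rot: [0.639, 0.769, 0.0, 0.0]
ft_force: [-0.9, -0.0, 3.6]
grip_width: 0.0464
clock: 56.23
tool_pos: [0.499, 0.0815, 0.1739]
ee_rot: [0.639, 0.769, 0.0, 0.0]
ft_force: [-2.9, -0.1, 9.3]
grip_width: 0.0462
```

```bash
python3 -m handwheel '[[0,0,-0.0008,0,0,0],[0,0,0,0,0,0],[0,0,0,0,0,0],[0,0,0,0,0,0],[0,0,0,0,0,0]]' -0.8
python3 -m handwheel '[[0,0,-0.01,0,0,0],[0,0,-0.025,0,0,0],[0,0,-0.035,0,0,0],[0,0,-0.035,0,0,0],[0,0,-0.035,0,0,0],[0,0,-0.025,0,0,0],[0,0,0,0,0,0],[0,0,0,0,0,0],[0,0,0,0,0,0]]' -0.8
python3 - <<'E'
from h import *
plan([.44,-.1,.40],100.5)
im,K,P=cap("wrist"); cv2.imwrite("pics/w35.png",im);np.savez("w35.npz",im=im,K=K,P=P)
E
```

```text
clock: 56.65
tool_pos: [0.4988, 0.0815, 0.1739]
ee_rot: [0.639, 0.769, 0.0, 0.0]
ft_force: [0.2, 0.3, 0.4]
grip_width: 0.0767
clock: 57.4
tool_pos: [0.4985, 0.0814, 0.3389]
ee_rot: [0.639, 0.769, 0.0, 0.0]
ft_force: [-0.6, -0.2, -0.1]
grip_width: 0.077
t 57.40 pos [0.4985 0.0814 0.3389] yaw 100.51 w 0.0770 F [-0.6 -0.2 -0.1] tilt [0. 0.]
shift total [-0.1677 -0.0906 -0.0611] rows 6 each [-0.02795 -0.01511 -0.01019]
turn total [ 0.     -0.      0.0001] rows 1 each [ 1.e-05 -0.e+00  7.e-05]
```

View pics/w35.png

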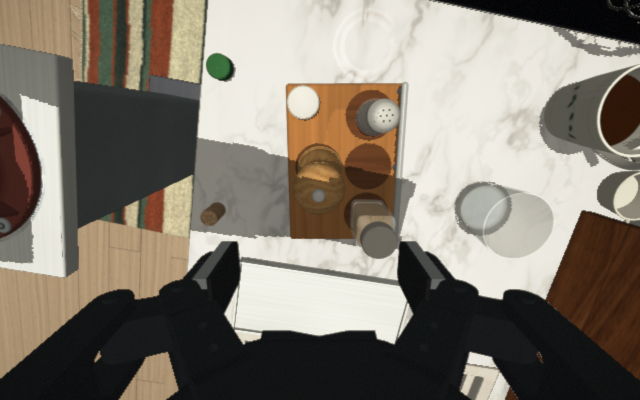

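All three are back. I'll retreat to the right and check from the top and scene cameras.

```bash
python3 -m handwheel '[[-0.03,-0.02,-0.01,0,0,0],[-0.035,-0.02,-0.01,0,0,0],[-0.035,-0.02,-0.01,0,0,0],[-0.035,-0.02,-0.01,0,0,0],[-0.035,-0.02,-0.01,0,0,0],[-0.035,-0.02,-0.01,0,0,0],[-0.035,0,0,0,0,0],[-0.035,0,0,0,0,0],[-0.035,0,0,0,0,0],[-0.03,0,0,0,0,0],[0,0,0,0,0,0],[0,0,0,0,0,0]]' -0.8
python3 - <<'E'
from h import *
plan()
im,K,P=cap("top"); zoom(im,195,180,455,310,3,"pics/t36.png");zoom(im,280,190,390,280,6,"pics/t36z.png");np.savez("t36.npz",im=im,K=K,P=P)
im,K,P=cap("scene"); zoom(im,200,130,500,370,2.5,"pics/s36.png")
E
```

```text
clock: 58.45
tool_pos: [0.4424, -0.2759, 0.3971]
ee_rot: [0.64, 0.768, 0.0, -0.002]
ft_force: [-0.5, 0.3, -0.7]
grip_width: 0.0771
t 58.45 pos [ 0.4424 -0.2759  0.3971] yaw 100.38 w 0.0771 F [-0.5  0.3 -0.7] tilt [-0.13  0.13]
```

View pics/t36z.png

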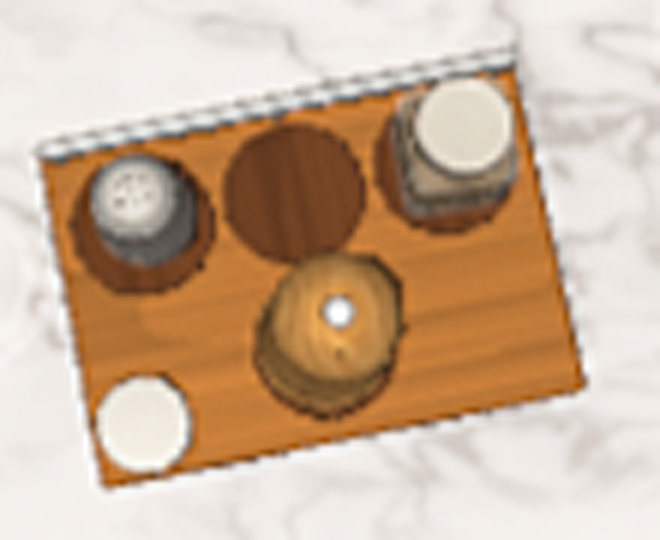

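View pics/t36.png

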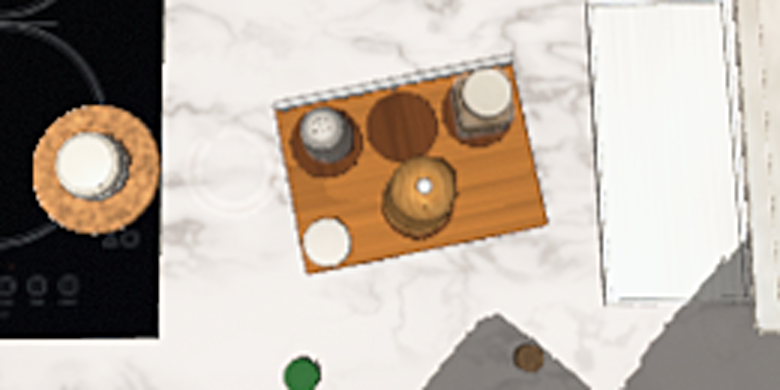

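View pics/s36.png

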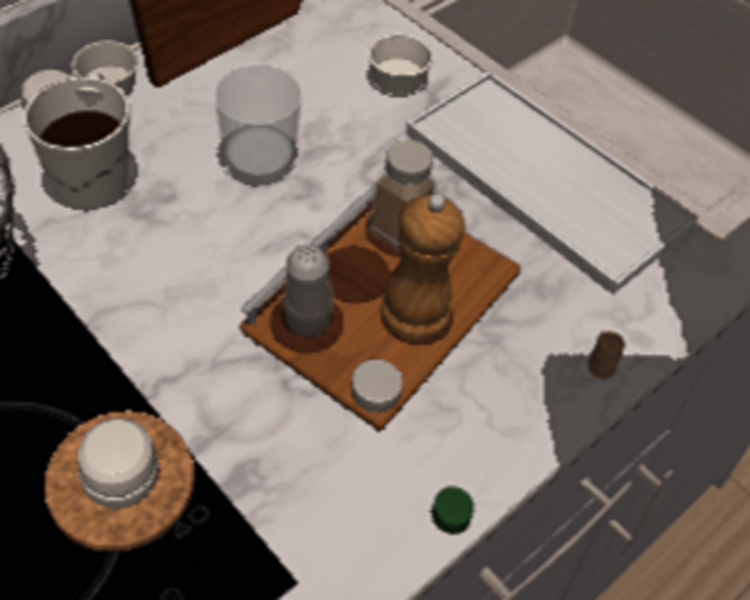

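```bash
python3 - <<'E'
from h import *
d=np.load("t36.npz");K,P=d["K"],d["P"]; z=lambda x,y:(280+(x+.5)/6-.5,190+(y+.5)/6-.5)
for n,x,y,h in [("mill",340,311,.157),("shk",134,193,.102),("jar",465,126,.108),("seatL",144,223,.012),("seatB",296,193,.012),("seatF",329,344,.012)]: print(n,np.round(ray(*z(x,y),K,P,h),4))
for n,p,h in [("mill",(.499,.0818),.157),("shk",(.5515,.1586),.102),("jar",(.5762,.0285),.108)]:
    u=proj([*p,h],K,P); print(n,"expected px",np.round((u-[280,190]+.5)*6-.5))
t=lambda x,y:(195+(x+.5)/3-.5,180+(y+.5)/3-.5)
print("timer",ray(*t(88,164),K,P,.056),"mat",ray(*t(96,170),K,P,.014))
d0=np.load("top0.npz")["im"]; print("glass diff",np.abs(d0[120:180,315:365].astype(int)-d["im"][120:180,315:365]).mean())
d0=np.load("sc0.npz"); print("disc diff",np.abs(np.load("top0.npz")["im"][258:275,295:313].astype(int)-d["im"][258:275,295:313]).mean())
E
```

```text
mill [0.4998 0.0794 0.157 ]
shk [0.5528 0.158  0.102 ]
jar [0.5763 0.0275 0.108 ]
seatL [0.5526 0.1586 0.012 ]
seatB [0.5645 0.0934 0.012 ]
seatF [0.4998 0.0807 0.012 ]
mill expected px [334. 313.]
shk expected px [133. 196.]
jar expected px [463. 126.]
timer [0.53132859 0.35269428 0.056     ] mat [0.5309725  0.35541923 0.014     ]
glass diff 0.35788888888888887
disc diff 0.3485838779956427
```

```bash
python3 -c "
from workcell import job
print(job.hand_in())"
```

```text
the job is handed in; nothing more can be done
None
```

The job is done and handed in at about 58.5 s, with the robot touching nothing. Mill, shaker and jar went to the tray first. The timer then went onto the cork mat, and the jar, shaker and mill went back in that order to the right, left and front seats they started on.

**Final position checks (top camera, calibration good to about 2 mm):**

| Item | Distance from target centre |
|---|---|
| Mill | about 1–2.5 mm, depending on which seat estimate is used |
| Shaker | about 1 mm |
| Jar | about 1 mm |
| Timer on mat | about 2.5 mm |

All four look upright in the scene view. The glass and the small white disc on the board look the same as at the start.

**Problems and disagreements:**
- **First mill grip:** it was too high on the head and slid, pushing 13.6 N on the tool, so I released it and gripped lower. The mill stayed upright.
- **Wrist readings:** one reading put the shaker about 5 mm off, and two put the timer about 6 mm off before I picked it up. I read those pixels roughly, and the other views did not agree with them.
- **Forces:** the largest I saw was about 36 N at the wrist, when setting the mill down on the tray.

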